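Load the block heater

TASK

Get the block heater ready: first slide the white socket plate home on the heater's deck, square and hard up against both steel fences, then plug every aluminium tube block from the bench fully down into the plate's sockets, one to a socket (any order), with the plate still home. Last, lay the hold-down bar level in the notches of the two posts, centred between them with its grip tab up; leave the bottle, tip box and beaker alone.

Things in the scene. Friction and masses are not known exactly. Their poses are not given: they have to be found in the camera images.
- heater: Block heater, fixed: grey slab (x -120 to 78, y -175 to 99 mm in its own frame) with a flat dark steel deck 30 mm above the bench, carrying two fences and two posts. Origin at bench level, straight below the plate's centre when the plate is home. The deck is open towards -x; towards -y there are 91 mm between the plate's home place and the near post.
- far_fence (a point): Middle of the contact face of the far fence, at x = 59 mm on the heater, at deck height. The fence is steel, 18 mm high, runs 90 mm along the heater's y and faces its -x.
- left_fence (a point): Middle of the contact face of the left fence, at y = 59 mm on the heater, at deck height. The fence is steel, 18 mm high, runs 90 mm along the heater's x and faces its -y.
- seat (a point): Point midway between the two posts at notch-floor height (85 mm above the bench): the bar's underside centre belongs here. Axes as the heater's; the bar lies along y. The steel posts, 46 (x) x 20 (y) mm, stand 122 mm either side of it along y, at y = 84 and -160 mm on the heater; each has a notch in its top along y, 30 mm wide, 8 mm deep, cheeks up to 93 mm above the bench.
- plate: White plastic socket plate, 118 (x) x 118 (y) x 28 mm, about 0.45 kg, loose, lying askew on the heater's deck, clear of both fences; too wide to grip, it is pushed on its side faces. Origin: centre of its underside (30 mm above the bench). When home, its axes and x, y coincide with the heater's. Four sockets in its top.
- plate_hole0 (a point): Mouth centre (top face of the plate) of socket 0, at -31, -27 mm in the plate's frame. Each socket measures 36 (x) x 46 (y) mm, 15 mm deep; axes as the plate's.
- plate_hole1 (a point): Mouth centre (top face of the plate) of socket 1, at -31, 27 mm in the plate's frame. Each socket measures 36 (x) x 46 (y) mm, 15 mm deep; axes as the plate's.
- plate_hole2 (a point): Mouth centre (top face of the plate) of socket 2, at 31, -27 mm in the plate's frame. Each socket measures 36 (x) x 46 (y) mm, 15 mm deep; axes as the plate's.
- plate_hole3 (a point): Mouth centre (top face of the plate) of socket 3, at 31, 27 mm in the plate's frame. Each socket measures 36 (x) x 46 (y) mm, 15 mm deep; axes as the plate's.
- block0: Aluminium tube block 34 (x) x 44 (y) x 36 mm tall, foot chamfered 2 mm, 0.12 kg, two dark tube holes in its top, standing loose on the bench; all alike, three or four present. Origin: centre of its underside. Fits any socket either way round, its 34 mm side along the plate's x. Seated it stands 21 mm above the plate, 28 mm from its neighbour in x, 10 mm in y: grip it across the 34 mm.
- block1: Aluminium tube block 34 (x) x 44 (y) x 36 mm tall, foot chamfered 2 mm, 0.12 kg, two dark tube holes in its top, standing loose on the bench; all alike, three or four present. Origin: centre of its underside. Fits any socket either way round, its 34 mm side along the plate's x. Seated it stands 21 mm above the plate, 28 mm from its neighbour in x, 10 mm in y: grip it across the 34 mm.
- block2: Aluminium tube block 34 (x) x 44 (y) x 36 mm tall, foot chamfered 2 mm, 0.12 kg, two dark tube holes in its top, standing loose on the bench; all alike, three or four present. Origin: centre of its underside. Fits any socket either way round, its 34 mm side along the plate's x. Seated it stands 21 mm above the plate, 28 mm from its neighbour in x, 10 mm in y: grip it across the 34 mm.
- block3: Aluminium tube block 34 (x) x 44 (y) x 36 mm tall, foot chamfered 2 mm, 0.12 kg, two dark tube holes in its top, standing loose on the bench; all alike, three or four present. Origin: centre of its underside. Fits any socket either way round, its 34 mm side along the plate's x. Seated it stands 21 mm above the plate, 28 mm from its neighbour in x, 10 mm in y: grip it across the 34 mm.
- bar: Hold-down bar: flat steel bar 24 (x) x 270 (y) x 10 mm, about 0.2 kg, lying on the bench, with a black grip tab 14 (x) x 36 (y) x 28 mm standing on its middle (top 38 mm above the underside). Origin: centre of its underside. Either way round is right. It lies over the seated blocks with 6 mm to spare.
- bottle: Bystander: amber bottle, 60 mm across, 130 mm tall, standing on the bench; origin under its centre.
- tipbox: Bystander: blue pipette-tip box 85 x 120 x 50 mm; origin under its centre.
- beaker: Bystander: white beaker 64 mm across, 75 mm tall; origin under its centre.
Things that resemble listed ones, but are neither listed nor needed, are in the scene too. Leave any brown or yellow look-alike of the block2 alone. What is shaped like the block3 but orange or red is not meant.

How it is judged:
On the way, in this order (a step that is already met when the one before it is completed fails the run):
1. the socket plate is home against both fences (x of plate in the frame of heater between -0.003 and 0.003 m and y of plate in the frame of heater between -0.003 and 0.003 m and angle between the x axis of plate and the x axis of heater, either way round below 0.03 rad and z of plate in the frame of heater below 0.033 m), for 0.3 s.
2. every tube block is plugged fully into a socket, the plate home (all of step 1 and ((horizontal distance between block0 and plate_hole0 below 0.003 m and z of block0 in the frame of plate_hole0 below -0.0125 m and angle between the z axis of block0 and the z axis of plate, either way round below 0.06 rad) or (horizontal distance between block0 and plate_hole1 below 0.003 m and z of block0 in the frame of plate_hole1 below -0.0125 m and angle between the z axis of block0 and the z axis of plate, either way round below 0.06 rad) or (horizontal distance between block0 and plate_hole2 below 0.003 m and z of block0 in the frame of plate_hole2 below -0.0125 m and angle between the z axis of block0 and the z axis of plate, either way round below 0.06 rad) or (horizontal distance between block0 and plate_hole3 below 0.003 m and z of block0 in the frame of plate_hole3 below -0.0125 m and angle between the z axis of block0 and the z axis of plate, either way round below 0.06 rad)) and ((horizontal distance between block1 and plate_hole0 below 0.003 m and z of block1 in the frame of plate_hole0 below -0.0125 m and angle between the z axis of block1 and the z axis of plate, either way round below 0.06 rad) or (horizontal distance between block1 and plate_hole1 below 0.003 m and z of block1 in the frame of plate_hole1 below -0.0125 m and angle between the z axis of block1 and the z axis of plate, either way round below 0.06 rad) or (horizontal distance between block1 and plate_hole2 below 0.003 m and z of block1 in the frame of plate_hole2 below -0.0125 m and angle between the z axis of block1 and the z axis of plate, either way round below 0.06 rad) or (horizontal distance between block1 and plate_hole3 below 0.003 m and z of block1 in the frame of plate_hole3 below -0.0125 m and angle between the z axis of block1 and the z axis of plate, either way round below 0.06 rad)) and ((horizontal distance between block2 and plate_hole0 below 0.003 m and z of block2 in the frame of plate_hole0 below -0.0125 m and angle between the z axis of block2 and the z axis of plate, either way round below 0.06 rad) or (horizontal distance between block2 and plate_hole1 below 0.003 m and z of block2 in the frame of plate_hole1 below -0.0125 m and angle between the z axis of block2 and the z axis of plate, either way round below 0.06 rad) or (horizontal distance between block2 and plate_hole2 below 0.003 m and z of block2 in the frame of plate_hole2 below -0.0125 m and angle between the z axis of block2 and the z axis of plate, either way round below 0.06 rad) or (horizontal distance between block2 and plate_hole3 below 0.003 m and z of block2 in the frame of plate_hole3 below -0.0125 m and angle between the z axis of block2 and the z axis of plate, either way round below 0.06 rad)) and ((horizontal distance between block3 and plate_hole0 below 0.003 m and z of block3 in the frame of plate_hole0 below -0.0125 m and angle between the z axis of block3 and the z axis of plate, either way round below 0.06 rad) or (horizontal distance between block3 and plate_hole1 below 0.003 m and z of block3 in the frame of plate_hole1 below -0.0125 m and angle between the z axis of block3 and the z axis of plate, either way round below 0.06 rad) or (horizontal distance between block3 and plate_hole2 below 0.003 m and z of block3 in the frame of plate_hole2 below -0.0125 m and angle between the z axis of block3 and the z axis of plate, either way round below 0.06 rad) or (horizontal distance between block3 and plate_hole3 below 0.003 m and z of block3 in the frame of plate_hole3 below -0.0125 m and angle between the z axis of block3 and the z axis of plate, either way round below 0.06 rad))), for 0.2 s.
3. the hold-down bar lies in both notches (x of bar in the frame of seat between -0.005 and 0.005 m and y of bar in the frame of seat between -0.012 and 0.012 m and z of bar in the frame of seat between -0.003 and 0.003 m and angle between bar's own z axis and vertical below 0.05 rad), for 0.2 s.
At the end, for the whole second after the job is handed in: Plate within 3 mm and 0.03 rad of home against both fences; every block in a socket, within 3 mm of its centre, 12.5 mm deep or more, upright within 0.06 rad; bar in both notches, within 5 mm across, 12 mm along, 3 mm in height and 0.05 rad of level; all at rest (all of step 2 and all of step 3 and linear speed of each of plate, bar, block0, block1, block2, block3 below 0.02 m/s); the robot touches nothing.
It fails at once if the socket plate is tipped up (angle between plate's own z axis and vertical above 0.3 rad).
It fails at once if the bottle is disturbed (distance of bottle from where it was at the start of the episode above 0.03 m).
It fails at once if the tipbox is disturbed (distance of tipbox from where it was at the start of the episode above 0.03 m).
It fails at once if the beaker is disturbed (distance of beaker from where it was at the start of the episode above 0.03 m).
Of block0, block1, block2, block3 only 3 to 4 are there at a start; the rules pass over those that are not, and their reading is None.
At some moment in a run one of block0, block1, block2, block3, bar may be knocked a few centimetres aside while the robot is not near it.
It also fails if it takes over 208 s, if anything falls off the work surface, if the arm or the gripper's body presses on something with over 40 N, if the wrist force passes 120 N, or if a joint passes its speed limit or range.

ROBOT

A 6-joint arm with a two-finger parallel gripper is mounted at the origin on the work surface. World frame = base frame: x ahead of the robot, y to its left, z up, the work surface at z = 0. Lengths are in m, angles in rad, forces in N, time in s.
With the tool pointing down it reaches from about 0.325 to 1 m from the base axis. Payload 5.1 kg.
Tool frame: the origin (TCP) lies on the centre line of the jaws, within the pads' length; the fingertips stand 14 mm ahead of it and the grasp point (between the pads) lies 5 mm behind it; z points along the fingers, y is the line along which they close (so a half turn about z gives the same grasp; the last joint's range is limited). The gripper opens to 85 mm and grips with 20 to 120 N. Pads are 22 mm wide; open, the fingers measure 114 mm over their backs; the gripper's body (76 mm by 85 mm) begins 54 mm behind the grasp point. The pads swing forward as they close: fully open they stand 13 mm farther back than shut.
Start: joints at [-1.226, 0.124, 1.65, -0, 1.367, -0.083], TCP at [0.27, -0.591, 0.245] pointing down, gripper open.
Joint ranges: [-2.61, 2.61], [-1.02, 2.33], [0.03, 2.71], [-1.35, 4.49], [0.32, 2.68], [-2.91, 2.91]. Speed limits (rad/s): [2.57, 2.57, 3.14, 3.14, 3.14, 3.14].

INTERFACE

Orientations are given as a 3x3 rotation matrix whose columns are the frame's x, y, z axes.
In Python, from bench import ctrl, vision, order gives the robot as it stands.
- The arm moves only by the shell command python3 -m jog 'ROWS'. ROWS is JSON, a list that holds one entry, the list of rows, each a list of 7 numbers: the turn, a rotation vector about the tool's x, y, z as a fraction of full scale, then the shift along the tool's x, y, z as a fraction of full scale, then the opening, from -1 (shut) to 1 (fully open). A call has 1 to 10 rows; each row shifts and turns the commanded pose from where the row before left it, along the tool's axes as they then stand; what a row does not reach is not made up. Full scale, the value 1, is 20 cm for a shift and 0.08 rad for a turn. A row lasts 1/8 s, in which the tool goes at most 62.5 mm and 10.7 degrees, less where a joint would pass 70% of its speed; a pose out of reach is approached as far as the arm can. A call with a number of a shift or a turn outside -1 to 1 is refused whole. A call with a gripper value outside its range is refused whole. The fingers move at their own pace and stop on an object; the grip force is fixed at half the most. Time passes only in rows, so rows that do not move let the fingers close. It gives the time, the measured TCP pose, the force, the opening and the grip force at its end, in the units of the state.
- ctrl.get_state(): the state, without advancing time (a new reading comes with each control period).
- vision.read_camera(name): name is "scene" or "side" or "wrist"; returns a dict with "color" (400x640x3 uint8, red, green, blue), "depth" (400x640 float32, m along the optical axis (not along the pixel's ray), 0 where there is no reading), "mtx" (3x3 intrinsics, pixels), "D" ([k1, k2, p1, p2, k3] as OpenCV has them; the pictures are not rectified), "extrinsics" (4x4, takes a point from camera to world coordinates); the wrist camera has in their place "hand_eye" (4x4, takes a point from camera to tool coordinates, whose origin is the TCP and whose axes are the flange's). Camera axes: x right, y up, looking along -z (the intrinsics and any distortion apply to the point x, -y, -z); pixel columns grow to the right and rows downward; lengths in m; the calibration is good to about 2 mm. A picture is of the moment at which its call begins: read the wrist's pose just before it.
- order.finish_job(): hands the job in; it is judged then, once.
The state is a dict: "t": time; "joint_positions": joint angles; "qd": joint speeds; "effort": joint torques, N m; "eef_pos": TCP position; "eef_rot": TCP orientation; "wrist_force": force on the tool from outside, world axes, zero at the start; "moment": the same for the moment, N m; "opening": finger opening in m; "finger_force": force on a finger pad.
Only numpy, scipy, OpenCV 4.12 (cv2) and the standard library are available. Lean on these libraries where they do the work, as an engineer would, in place of code of your own. Each camera call takes 0.05 s, during which the arm holds its last target. There are 200 camera calls.

## Working session

There is one attempt and no reset: what is moved stays moved. The work goes in short steps, Python scripts to look and compute and a shell command to move; the robot and the scene stay as the last step left them, time stands still between calls to the robot, and variables do not carry over. Pictures are saved under pics/ and viewed, at most 14 in all, crops included, and the job is handed in when it is done.

```bash
ls; mkdir -p pics; cat > h.py <<'E'
import numpy as np, cv2, sys
from bench import ctrl, vision, order
def grab(name):
    s=ctrl.get_state(); c=vision.read_camera(name)
    if 'extrinsics' in c: T=np.array(c['extrinsics'])
    else:
        W=np.eye(4); W[:3,:3]=s['eef_rot']; W[:3,3]=s['eef_pos']; T=W@np.array(c['hand_eye'])
    c['T']=T; c['mtx']=np.array(c['mtx'],float); c['D']=np.array(c['D'],float); return c
def save(c,fn,crop=None,scale=1):
    im=c['color'][:,:,::-1]
    if crop: x0,y0,x1,y1=crop; im=im[y0:y1,x0:x1]
    cv2.imwrite(fn,cv2.resize(im,None,fx=scale,fy=scale,interpolation=cv2.INTER_CUBIC))
def ray(c,uv):
    p=cv2.undistortPoints(np.array(uv,float).reshape(-1,1,2),c['mtx'],c['D'])[:,0]
    d=np.c_[p[:,0],-p[:,1],-np.ones(len(p))]
    return c['T'][:3,3], d@c['T'][:3,:3].T
def onplane(c,uv,z):
    o,d=ray(c,uv); return o+d*((z-o[2])/d[:,2])[:,None]
def cloud(c):
    h,w=c['depth'].shape; v,u=np.mgrid[:h,:w]
    o,d=ray(c,np.c_[u.ravel(),v.ravel()]); return (o+d*c['depth'].reshape(-1,1)).reshape(h,w,3)
E
python3 - <<'E'
from h import *
for n in ['scene','side']:
    c=grab(n); save(c,f'pics/{n}0.png'); print(n,c['T'].round(3).tolist(),c['mtx'].tolist(),c['D'])
    np.savez(f'pics/{n}0.npz',**{k:c[k] for k in('color','depth','mtx','D','T')})
s=ctrl.get_state(); print(s['t'],s['eef_rot'],s['opening'],s['wrist_force'])
c=grab('wrist'); print(np.array(c['hand_eye']).round(4).tolist())
E
```

```text
pics
scene [[-0.439, -0.726, 0.529, 1.211], [0.899, -0.354, 0.26, 0.232], [-0.001, 0.59, 0.808, 1.006], [0.0, 0.0, 0.0, 1.0]] [[453.48616545684956, 0.0, 314.19246067054405], [0.0, 453.48616545684956, 200.33432551952214], [0.0, 0.0, 1.0]] [-0.01260984  0.          0.          0.          0.        ]
side [[0.983, 0.131, -0.127, 0.426], [-0.182, 0.719, -0.671, -1.014], [0.003, 0.683, 0.73, 1.07], [0.0, 0.0, 0.0, 1.0]] [[465.58261141657863, 0.0, 325.43965761494763], [0.0, 465.58261141657863, 193.92719494340744], [0.0, 0.0, 1.0]] [-0.04316212  0.          0.          0.          0.        ]
0.1 [[ 9.09874102e-01  4.14883954e-01 -6.50109048e-04]
 [ 4.14884439e-01 -9.09872395e-01  1.76846786e-03]
 [ 1.42192662e-04 -1.87880324e-03 -9.99998225e-01]] 0.08529552590399286 [-0.00453347  0.25713175  0.06682599]
[[-0.0001, 0.9663, 0.2576, 0.0655], [1.0, 0.0002, -0.0004, -0.0003], [-0.0004, 0.2576, -0.9663, -0.129], [0.0, 0.0, 0.0, 1.0]]
```

View pics/scene0.png

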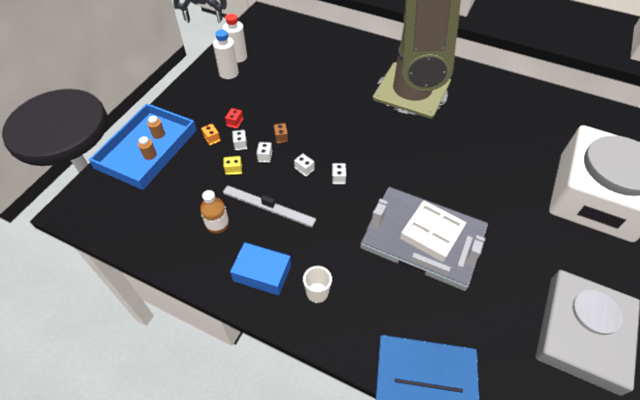

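View pics/side0.png

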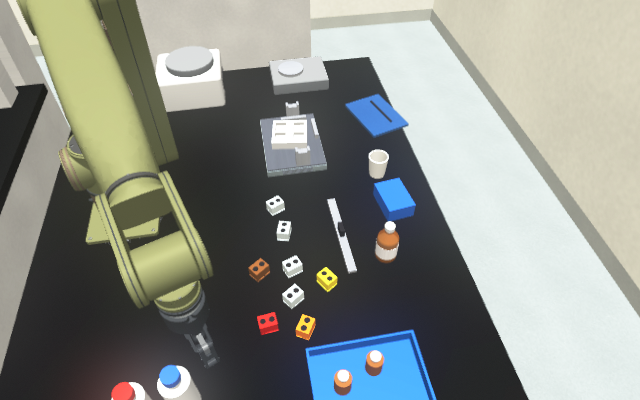

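The scene view shows four white blocks at about (240,140), (264,151), (304,164) and (339,172), the bar from (225,190) to (314,221), and the heater with the plate at (435,230). The side view shows the blocks at (293,296), (292,266), (284,231) and (275,205), and the plate at (290,133).

```bash
cat >> h.py <<'E'
def rect(P):
    (cx,cy),(a,b),t=cv2.minAreaRect((np.asarray(P)[:,:2]*1000).astype(np.float32))
    if a<b: a,b,t=b,a,t+90
    return round(cx,1),round(cy,1),round(a,1),round(b,1),round((t+90)%180-90,1)
def comps(mask,C,minn=30):
    n,l=cv2.connectedComponents(mask.astype(np.uint8))
    for i in range(1,n):
        m=l==i
        if m.sum()>=minn: yield m,C[m]
E
python3 - <<'E'
from h import *
for n in ['scene','side']:
    c=dict(np.load(f'pics/{n}0.npz')); C=cloud(c); hsv=cv2.cvtColor(c['color'],cv2.COLOR_RGB2HSV)
    ok=(c['depth']>0)&(C[...,0]>.2)&(C[...,0]<.95)&(C[...,1]>-.8)&(C[...,1]<.45)
    low=hsv[...,1]<60
    print(n,'bench',np.median(C[...,2][ok&(hsv[...,2]<40)]))
    for lab,z0,z1 in [('bar',.006,.015),('blk',.03,.042),('deck',.026,.034),('plate',.053,.064),('post',.087,.098),('tab/fence',.043,.052)]:
        m=ok&(C[...,2]>z0)&(C[...,2]<z1)
        if lab!='deck': m&=(low if lab!='tab/fence' else True)
        if lab in('blk','plate'): m&=hsv[...,2]>150
        for mm,P in comps(m,C,15 if lab!='bar' else 60):
            v,u=np.nonzero(mm); print(lab,int(u.mean()),int(v.mean()),mm.sum(),'z',np.median(P[:,2]).round(4),rect(P))
E
```

```text
scene bench -1.9909060399947442e-05
bar 270 206 694 z 0.01 (627.7, -192.6, 271.0, 27.5, -88.3)
bar 410 267 205 z 0.0106 (637.3, 215.4, 267.7, 5.6, -89.7)
blk 225 69 49 z 0.0368 (216.1, -588.5, 51.3, 16.9, -68.9)
blk 239 136 126 z 0.0362 (462.9, -382.3, 46.9, 33.7, 36.0)
blk 264 149 142 z 0.0356 (473.6, -291.7, 47.4, 34.4, 22.1)
blk 304 161 157 z 0.0357 (465.5, -165.4, 48.1, 36.3, 71.7)
blk 339 170 147 z 0.0362 (451.0, -63.8, 47.4, 33.7, 24.3)
blk 398 208 541 z 0.0313 (507.3, 127.5, 125.2, 91.8, -0.3)
blk 437 206 29 z 0.0314 (447.8, 216.2, 63.4, 7.0, 89.2)
blk 450 212 15 z 0.0314 (450.3, 255.1, 11.8, 11.2, 1.3)
blk 425 240 876 z 0.0314 (537.2, 212.8, 282.0, 167.3, -81.5)
blk 216 224 61 z 0.0353 (747.6, -271.7, 58.2, 21.6, -39.6)
blk 433 243 15 z 0.041 (568.1, 242.2, 21.2, 7.8, 48.8)
blk 409 253 38 z 0.0313 (616.6, 200.0, 38.8, 19.0, -50.5)
blk 455 274 57 z 0.0309 (621.4, 317.6, 37.3, 23.5, -52.6)
blk 466 271 22 z 0.031 (601.8, 337.6, 21.4, 14.0, -15.1)
blk 317 278 61 z 0.0366 (780.2, 28.7, 48.9, 20.6, -64.2)
blk 465 279 23 z 0.0306 (623.9, 342.0, 19.5, 13.6, -63.2)
blk 322 295 18 z 0.
[... 5775 characters left out ...]
)
tab/fence 298 126 46 z 0.0455 (569.3, 262.0, 34.8, 30.6, -4.1)
tab/fence 280 136 61 z 0.0455 (499.7, 216.8, 34.6, 34.1, -7.8)
tab/fence 297 135 59 z 0.0461 (560.6, 209.4, 34.5, 32.0, -8.3)
tab/fence 288 144 71 z 0.048 (524.8, 171.4, 113.9, 14.9, -11.2)
tab/fence 378 157 31 z 0.0466 (799.4, 55.0, 42.3, 15.2, -15.9)
tab/fence 299 161 19 z 0.0467 (548.8, 83.3, 28.5, 8.6, 6.8)
tab/fence 374 167 21 z 0.0468 (776.0, 15.6, 37.9, 11.2, -41.3)
tab/fence 393 194 646 z 0.0498 (805.8, -110.0, 125.8, 86.3, -82.2)
tab/fence 383 251 31 z 0.0464 (717.0, -305.7, 47.5, 12.6, -45.5)
tab/fence 376 366 24 z 0.0475 (618.5, -615.6, 34.7, 10.6, -4.2)
tab/fence 342 386 31 z 0.0463 (537.0, -645.6, 35.4, 10.6, -7.0)
```

```bash
python3 -m jog '[[[0,0,0.891,0,0,0,1],[0,0,0.891,0,0,0,1],[0,0,0.891,0,0,0,1],[0,0,0.891,0,0,0,1],[0,0,0.891,0,0,0,1],[0,0,0.891,0,0,0,1]]]' && python3 -m jog '[[[0,0,0,0.24,0,0,1],[0,0,0,0.24,0,0,1],[0,0,0,0.24,0,0,1],[0,0,0,0.24,0,0,1],[0,0,0,0.24,-0.1,0,1],[0,0,0,0.24,-0.24,0,1],[0,0,0,0,-0.24,0,1],[0,0,0,0,-0.24,0,1],[0,0,0,0,-0.24,0,1],[0,0,0,0,-0.24,0,1]]]' && python3 -m jog '[[[0,0,0,0,-0.24,0,1],[0,0,0,0,-0.24,0,1],[0,0,0,0,-0.24,0,1],[0,0,0,0,-0.24,0,1],[0,0,0,0,-0.24,0,1],[0,0,0,0,-0.24,0,1],[0,0,0,0,-0.24,0,1],[0,0,0,0,-0.24,0,1],[0,0,0,0,-0.24,0,1],[0,0,0,0,-0.24,0,1]]]' && python3 -m jog '[[[0,0,0,0,-0.24,0,1],[0,0,0,0,-0.24,0,1],[0,0,0,0,0,0,1],[0,0,0,0,0,0,1]]]'
cat >> h.py <<'E'
def yaw(s=None):
    R=np.array((s or ctrl.get_state())['eef_rot']); return np.degrees(np.arctan2(R[1,0],R[0,0]))
def st():
    s=ctrl.get_state(); print('t',round(s['t'],2),'pos',np.round(s['eef_pos'],4),'yaw',yaw(s).round(2),'tilt',np.round(np.array(s['eef_rot'])[:2,2],4),'F',np.round(s['wrist_force'],1),'open',round(s['opening'],4),'j',np.round(s['joint_positions'],2))
E
python3 - <<'E'
from h import *
st(); c=grab('wrist'); save(c,'pics/w1.png'); C=cloud(c); print(c['depth'][c['depth']>0].min())
np.savez('pics/w1.npz',**{k:c[k] for k in('color','depth','mtx','D','T')})
E
```

```text
t: 0.9
eef_pos: [0.2695, -0.5912, 0.2448]
eef_rot: [[1.0, -0.002, -0.0], [-0.002, -1.0, 0.001], [-0.0, -0.001, -1.0]]
wrist_force: [0.0, -1.1, 0.6]
opening: 0.0855
finger_force: 0.0
t: 2.15
eef_pos: [0.5535, -0.3335, 0.2448]
eef_rot: [[1.0, 0.0, -0.0], [0.0, -1.0, 0.001], [-0.0, -0.001, -1.0]]
wrist_force: [0.9, 0.4, -0.5]
opening: 0.0854
finger_force: 0.0
t: 3.4
eef_pos: [0.5533, 0.1463, 0.245]
eef_rot: [[1.0, 0.0, -0.0], [0.0, -1.0, -0.0], [-0.0, 0.0, -1.0]]
wrist_force: [0.2, 0.1, -0.6]
opening: 0.0852
finger_force: 0.0
t: 3.9
eef_pos: [0.5535, 0.2405, 0.2449]
eef_rot: [[1.0, 0.0, -0.001], [0.0, -1.0, -0.001], [-0.001, 0.001, -1.0]]
wrist_force: [0.1, -0.8, -0.1]
opening: 0.0853
finger_force: 0.0
t 3.9 pos [0.5535 0.2405 0.2449] yaw 0.03 tilt [-0.0007 -0.0007] F [ 0.1 -0.8 -0.1] open 0.0853 j [ 0.32  0.02  1.76 -0.    1.36  1.89]
0.05004944
```

View pics/w1.png

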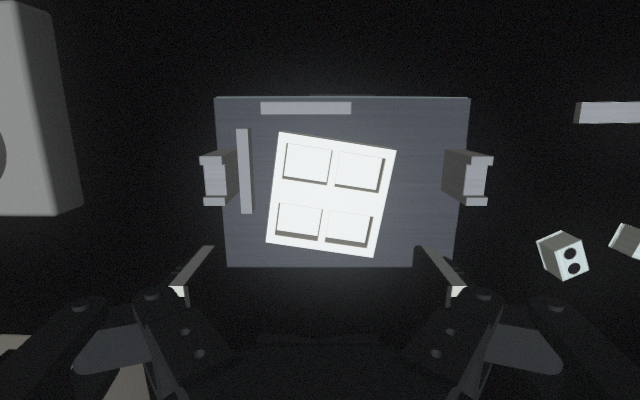

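The wrist view shows the plate at (330,195), the far fence at (305,108), the left fence at (244,170) and the posts at (218,178) and (468,178). The fingertips are at (180,290) and (457,290).

```bash
python3 - <<'E'
from h import *
c=dict(np.load('pics/w1.npz')); C=cloud(c); g=c['color'].mean(2); ok=c['depth']>0
Z=C[...,2]
for lab,z0,z1 in [('fence',.0445,.0515),('plate',.054,.062),('post',.088,.097),('deck',.026,.034),('finger',.15,.29)]:
    for mm,P in comps(ok&(Z>z0)&(Z<z1)&((np.abs(C[...,0]-.55)<.15) if lab!='finger' else True)&(C[...,1]>.05)&(C[...,1]<.4),C,150):
        v,u=np.nonzero(mm); print(lab,int(u.mean()),int(v.mean()),mm.sum(),'z',np.median(P[:,2]).round(4),P[:,2].min().round(3),rect(P),'x',np.percentile(P[:,0],[1,99]).round(4),'y',np.percentile(P[:,1],[1,99]).round(4))
# plate corners by colour, cast on z of plate
m=((g>175)&ok&(np.abs(C[...,1]-.23)<.09)).astype(np.uint8)
cs,_=cv2.findContours(m,0,2); k=max(cs,key=cv2.contourArea)
print(rect(onplane(c,cv2.convexHull(k)[:,0],.058)))
for (u,v) in [(180,290),(457,290),(175,287),(462,287)]: print(C[v,u].round(4))
E
```

```text
fence 305 107 1082 z 0.0483 0.046 (625.5, 253.0, 89.7, 10.7, 90.0) x [0.6202 0.6308] y [0.2084 0.2969]
fence 244 170 1046 z 0.0482 0.045 (560.3, 317.5, 90.3, 12.8, -0.0) x [0.5159 0.6046] y [0.3115 0.3237]
plate 328 194 6923 z 0.0583 0.054 (535.0, 229.5, 119.0, 118.6, -8.8) x [0.473  0.5983] y [0.1666 0.2919]
plate 453 170 174 z 0.0577 0.054 (564.0, 101.1, 50.0, 17.4, -22.3) x [0.5381 0.5838] y [0.085  0.1033]
post 210 159 217 z 0.0933 0.088 (579.6, 336.8, 20.4, 7.9, 89.4) x [0.5757 0.5834] y [0.3268 0.3467]
post 480 159 232 z 0.0931 0.088 (579.8, 92.9, 21.7, 8.0, -88.9) x [0.576  0.5837] y [0.0825 0.1034]
post 214 200 228 z 0.093 0.088 (541.4, 336.9, 20.7, 8.3, 88.5) x [0.5374 0.5453] y [0.3266 0.3468]
post 475 200 232 z 0.093 0.088 (541.6, 92.5, 21.1, 8.6, -88.4) x [0.5374 0.5456] y [0.0828 0.1027]
deck 350 174 23279 z 0.0303 0.026 (539.9, 213.9, 273.2, 196.6, -89.7) x [0.4435 0.6356] y [0.0821 0.3475]
finger 194 280 2995 z 0.2688 0.244 (555.0, 290.1, 25.4, 14.7, 0.2) x [0.5434 0.567 ] y [0.283  0.2968]
finger 439 280 3014 z 0.2684 0.244 (555.2, 191.4, 25.5, 14.9, 0.8) x [0.5435 0.567 ] y [0.1848 0.1986]
(535.3, 229.5, 118.3, 118.2, 81.1)
[0.5632 0.2861 0.2821]
[0.5632 0.1948 0.2821]
[0.5639 0.288  0.2814]
[0.5644 0.1934 0.2823]
```

```bash
python3 -m jog '[[[0,0,0,-0.206,0.05,0,1],[0,0,0,-0.206,0,0,1],[0,0,0,-0.206,0,0,1],[0,0,0,0,0,0.205,1],[0,0,0,0,0,0.205,1],[0,0,0,0,0,0.205,1],[0,0,0,0,0,0.205,1],[0,0,0,0,0,0.205,1],[0,0,0,0,0,0,1],[0,0,0,0,0,0,1]]]' && python3 -m jog '[[[0,0,0,0.06,0,0,1],[0,0,0,0.06,0,0,1],[0,0,0,0.02,0,0,1],[0,0,0,0.02,0,0,1],[0,0,0,0.02,0,0,1],[0,0,0,0.02,0,0,1],[0,0,0,0.02,0,0,1],[0,0,0,0.02,0,0,1],[0,0,0,0.02,0,0,1],[0,0,0,0,0,0,1]]]'
cat > pl.py <<'E'
from h import *
import sys
def plate(n='scene'):
    c=grab(n); C=cloud(c); ok=c['depth']>0
    hsv=cv2.cvtColor(c['color'],cv2.COLOR_RGB2HSV)
    m=(ok&(np.abs(C[...,1]-.24)<.1)&(np.abs(C[...,0]-.54)<.1)&(np.abs(C[...,2]-.058)<.004)&(hsv[...,1]<60)).astype(np.uint8)
    k=max(comps(m,C),key=lambda a:a[0].sum()); return rect(k[1]), k[1].min(0).round(4),k[1].max(0).round(4)
if __name__=='__main__':
    st()
    for n in sys.argv[1:]: print(n,plate(n))
E
python3 pl.py scene side
```

```text
t: 5.2
eef_pos: [0.4313, 0.2306, 0.0418]
eef_rot: [[1.0, -0.001, 0.002], [-0.001, -1.0, 0.001], [0.002, -0.001, -1.0]]
wrist_force: [0.2, 0.1, -0.3]
opening: 0.0855
finger_force: 0.0
t: 6.45
eef_pos: [0.4818, 0.2305, 0.0399]
eef_rot: [[1.0, 0.0, -0.001], [0.0, -1.0, -0.001], [-0.001, 0.001, -1.0]]
wrist_force: [-2.2, -2.4, 0.7]
opening: 0.0856
finger_force: 1.0
t 6.45 pos [0.4818 0.2305 0.0399] yaw 0.0 tilt [-0.0013 -0.0007] F [-2.2 -2.4  0.7] open 0.0856 j [ 0.35  0.09  2.06 -0.    0.99  1.92]
scene ((548.6, 236.9, 128.3, 119.0, 1.1), array([0.4854, 0.1761, 0.054 ]), array([0.6124, 0.2975, 0.062 ]))
side ((540.6, 233.0, 139.9, 125.5, -1.0), array([0.4698, 0.1698, 0.054 ]), array([0.6098, 0.2961, 0.0619]))
```

```bash
python3 -m jog '[[[0,0,0,0.015,0,0,1],[0,0,0,0.015,0,0,1],[0,0,0,0.01,0,0,1],[0,0,0,0.005,0,0,1],[0,0,0,0,0,0,1]]]' && python3 -m jog '[[[0,0,0,0.005,0,0,1],[0,0,0,0.005,0,0,1],[0,0,0,0,0,0,1]]]'
```

```text
t: 7.18
eef_pos: [0.4899, 0.2308, 0.04]
eef_rot: [[1.0, 0.0, -0.004], [0.0, -1.0, -0.0], [-0.004, 0.0, -1.0]]
wrist_force: [-7.7, 0.4, 2.2]
opening: 0.0854
finger_force: 3.7
t: 7.55
eef_pos: [0.4899, 0.2309, 0.04]
eef_rot: [[1.0, 0.0, -0.009], [0.0, -1.0, -0.001], [-0.009, 0.001, -1.0]]
wrist_force: [-15.0, -1.7, 8.9]
opening: 0.0855
finger_force: 7.8
```

```bash
python3 -m jog '[[[0,0,0,-0.15,0,0,1],[0,0,0,0,0,-0.2,1],[0,0,0,0,0,-0.2,1],[0,0,0,0.15,0.15,-0.1,1],[0,0,0,0.15,0.15,0,1],[0,0,0,0.16,0.15,0,1],[0,0,-0.98175,0,0,0,1],[0,0,-0.98175,0,0,0,1],[0,0,-0.98175,0,0,0,1],[0,0,-0.98175,0,0,0,1]]]' && python3 -m jog '[[[0,0,-0.98175,0,0,0,1],[0,0,-0.98175,0,0,0,1],[0,0,-0.98175,0,0,0,1],[0,0,-0.98175,0,0,0,1],[0,0,-0.98175,0,0,0,1],[0,0,-0.98175,0,0,0,1],[0,0,-0.98175,0,0,0,1],[0,0,-0.98175,0,0,0,1],[0,0,-0.98175,0,0,0,1],[0,0,-0.98175,0,0,0,1]]]' && python3 -m jog '[[[0,0,-0.98175,0,0,0,1],[0,0,-0.98175,0,0,0,1],[0,0,-0.98175,0,0,0,1],[0,0,-0.98175,0,0,0,1],[0,0,-0.98175,0,0,0,1],[0,0,-0.98175,0,0,0,1],[0,0,0,0,0,0,1],[0,0,0,0,0,0,1]]]'; python3 pl.py scene
```

```text
t: 8.8
eef_pos: [0.5566, 0.1408, 0.1413]
eef_rot: [[0.95, 0.311, 0.004], [0.311, -0.95, 0.0], [0.003, 0.001, -1.0]]
wrist_force: [-0.5, 0.4, 0.3]
opening: 0.0851
finger_force: 0.0
t: 10.05
eef_pos: [0.5566, 0.1408, 0.1413]
eef_rot: [[0.452, 0.892, 0.004], [0.892, -0.452, 0.0], [0.002, 0.003, -1.0]]
wrist_force: [0.1, -0.8, -0.1]
opening: 0.0853
finger_force: 0.0
t: 11.05
eef_pos: [0.5558, 0.1408, 0.1408]
eef_rot: [[0.001, 1.0, 0.002], [1.0, -0.001, 0.0], [0.0, 0.002, -1.0]]
wrist_force: [0.3, -0.9, 0.2]
opening: 0.0852
finger_force: 0.0
t 11.05 pos [0.5558 0.1408 0.1408] yaw 89.94 tilt [0.0016 0.0002] F [ 0.3 -0.9  0.2] open 0.0852 j [ 0.15  0.04  1.92 -0.    1.18  0.16]
scene ((559.8, 238.7, 122.7, 117.7, -0.0), array([0.4984, 0.1799, 0.054 ]), array([0.6212, 0.2976, 0.062 ]))
```

```bash
python3 -m jog '[[[0,0,0,0,0,0.168,1],[0,0,0,0,0,0.168,1],[0,0,0,0,0,0.168,1],[0,0,0,0,0,0,1],[0,0,0,0,0,0,1],[0,0,0,0.06,0,0,1],[0,0,0,0.06,0,0,1],[0,0,0,0.02,0,0,1],[0,0,0,0.02,0,0,1],[0,0,0,0.02,0,0,1]]]' && python3 -m jog '[[[0,0,0,0.015,0,0,1],[0,0,0,0.01,0,0,1],[0,0,0,0.005,0,0,1],[0,0,0,0.005,0,0,1],[0,0,0,0,0,0,1]]]'  && python3 -m jog '[[[0,0,0,0.005,0,0,1],[0,0,0,0.005,0,0,1],[0,0,0,0,0,0,1]]]'; python3 pl.py scene
```

```text
t: 12.35
eef_pos: [0.5561, 0.176, 0.041]
eef_rot: [[-0.001, 1.0, 0.002], [1.0, 0.001, -0.003], [-0.003, 0.002, -1.0]]
wrist_force: [-1.2, -8.0, 5.0]
opening: 0.0854
finger_force: 3.9
t: 12.98
eef_pos: [0.5561, 0.1824, 0.041]
eef_rot: [[-0.001, 1.0, 0.002], [1.0, 0.001, -0.003], [-0.003, 0.002, -1.0]]
wrist_force: [-1.3, -8.7, 6.0]
opening: 0.0857
finger_force: 4.6
t: 13.35
eef_pos: [0.5561, 0.1825, 0.041]
eef_rot: [[-0.001, 1.0, 0.001], [1.0, 0.001, -0.007], [-0.007, 0.001, -1.0]]
wrist_force: [-1.9, -17.1, 8.2]
opening: 0.085
finger_force: 8.5
t 13.35 pos [0.5561 0.1825 0.041 ] yaw 90.08 tilt [ 0.0011 -0.0072] F [ -1.9 -17.1   8.2] open 0.085 j [ 0.23  0.2   1.94 -0.01  1.01  0.23]
scene ((560.2, 253.2, 122.5, 116.0, 0.2), array([0.499 , 0.1954, 0.0541]), array([0.6215, 0.3113, 0.0619]))
```

```bash
python3 -m jog '[[[0,0,0,-0.1,0,0,1],[0,0,0,0,0,-0.2,1],[0,0,0,0,0,-0.25,1],[0,0,0,0,0,-0.25,1],[0,0,0,0.15,0,-0.25,1],[0,0,0,0.15,0,-0.05,1],[0,0,0,0.15,0,0,1],[0,0,0,0,0,0,1],[0,0,0,0,0,0,1],[0,0,0,0,0,0,1]]]'; cat > wp.py <<'E'
from h import *
st(); c=grab('wrist'); C=cloud(c); ok=c['depth']>0; Z=C[...,2]
np.savez('pics/wp.npz',**{k:c[k] for k in('color','depth','mtx','D','T')})
for lab,z0,z1 in [('fence',.0445,.0515),('plate',.054,.062),('post',.088,.097)]:
    for mm,P in comps(ok&(Z>z0)&(Z<z1)&(np.abs(C[...,0]-.55)<.15)&(C[...,1]>.05)&(C[...,1]<.4),C,150):
        v,u=np.nonzero(mm); print(lab,int(u.mean()),int(v.mean()),mm.sum(),'z',np.median(P[:,2]).round(4),rect(P),'x',np.percentile(P[:,0],[1,99]).round(4),'y',np.percentile(P[:,1],[1,99]).round(4))
for mm,P in comps(ok&(Z>.041)&(Z<.0475),C,300):
    print('socket',rect(P),np.median(P[:,2]).round(4))
E
python3 wp.py
```

```text
t: 14.65
eef_pos: [0.555, 0.2549, 0.2391]
eef_rot: [[0.001, 1.0, -0.001], [1.0, -0.001, -0.0], [-0.0, -0.001, -1.0]]
wrist_force: [-0.2, -0.1, -0.1]
opening: 0.0857
finger_force: 0.0
t 14.65 pos [0.555  0.2549 0.2391] yaw 89.95 tilt [-0.0007 -0.0003] F [-0.2 -0.1 -0.1] open 0.0857 j [ 0.34  0.04  1.75 -0.    1.35  0.34]
fence 322 117 1194 z 0.0483 (561.3, 317.7, 91.5, 11.6, -0.0) x [0.5159 0.605 ] y [0.3119 0.3235]
fence 386 179 815 z 0.0484 (626.7, 252.7, 89.5, 10.3, 90.0) x [0.6217 0.6316] y [0.2093 0.2973]
plate 322 179 7325 z 0.0583 (560.4, 252.6, 118.6, 117.7, 0.0) x [0.5019 0.6189] y [0.1945 0.3113]
plate 321 313 176 z 0.0579 (560.5, 103.1, 45.8, 2.5, 0.2) x [0.5379 0.5832] y [0.102  0.1043]
post 300 94 250 z 0.0934 (541.3, 336.7, 19.2, 7.7, 89.6) x [0.5375 0.5452] y [0.3271 0.3463]
post 346 94 252 z 0.0932 (579.4, 336.7, 19.3, 8.2, 90.0) x [0.5754 0.5834] y [0.3271 0.3462]
socket (592.2, 279.1, 45.6, 35.4, -89.4) 0.0433
socket (529.0, 278.7, 44.7, 35.8, 89.8) 0.0434
socket (528.9, 223.6, 43.3, 35.3, -89.8) 0.0434
socket (592.0, 223.7, 43.5, 35.5, -89.8) 0.0435
```

```bash
python3 -m jog '[[[0,0,0,-0.228,-0.06,0,0.4],[0,0,0,-0.228,-0.06,0,0.4],[0,0,0,-0.228,-0.06,0,0.4],[0,0,0,-0.228,-0.06,0,0.4],[0,0,0,-0.228,-0.06,0,0.4],[0,0,0,-0.228,-0.06,0,0.4],[0,0,0,-0.228,-0.06,0,0.4],[0,0,0,-0.228,-0.06,0,0.4],[0,0,0,0,0,0,0.4],[0,0,0,0,0,0,0.4]]]'; cat > wb.py <<'E'
from h import *
import sys
def blocks(n='wrist'):
    c=grab(n); C=cloud(c); Z=C[...,2]; hsv=cv2.cvtColor(c['color'],cv2.COLOR_RGB2HSV)
    np.savez('pics/wb.npz',**{k:c[k] for k in('color','depth','mtx','D','T')})
    m=(c['depth']>0)&(np.abs(Z-.036)<.004)&(C[...,0]>.25)&(C[...,0]<.75)&(C[...,1]<.04)
    for mm,P in comps(m,C,60):
        h=hsv[mm]; r=rect(P)
        if 38<r[2]<52 and 29<r[3]<42:
            col=np.median(h,0)
            print('WHITE' if col[1]<60 else 'coloured',col.round(),r,'z',np.median(P[:,2]).round(4),mm.sum())
st(); 
for n in sys.argv[1:] or ['wrist']: print(n); blocks(n)
E
python3 wb.py wrist scene
```

```text
t: 15.95
eef_pos: [0.459, -0.1091, 0.2395]
eef_rot: [[0.001, 1.0, 0.0], [1.0, -0.001, 0.0], [0.0, 0.0, -1.0]]
wrist_force: [-0.1, 0.5, -0.1]
opening: 0.0599
finger_force: 0.0
t 15.95 pos [ 0.459  -0.1091  0.2395] yaw 89.94 tilt [0.0002 0.0004] F [-0.1  0.5 -0.1] open 0.0599 j [-0.35 -0.28  2.04  0.    1.38 -0.35]
wrist
WHITE [  0.   0. 255.] (451.5, -65.1, 44.2, 34.2, 26.0) z 0.0365 1408
WHITE [  0.   0. 255.] (465.5, -167.2, 44.7, 34.1, 73.1) z 0.0366 1167
coloured [ 18. 148. 253.] (383.2, -287.7, 45.1, 34.8, 36.2) z 0.0363 843
WHITE [  0.   0. 255.] (472.7, -293.5, 44.8, 35.8, 21.2) z 0.0363 928
scene
coloured [  1. 175. 254.] (389.8, -448.1, 49.4, 38.1, 5.7) z 0.0357 124
coloured [ 20. 166. 255.] (480.6, -473.5, 48.8, 34.9, 57.0) z 0.036 129
coloured [ 13. 146. 185.] (382.2, -287.3, 48.3, 33.4, 35.9) z 0.0359 120
WHITE [ 90.   5. 239.] (461.7, -383.3, 49.3, 34.1, 36.2) z 0.0361 130
WHITE [ 90.   4. 250.] (473.1, -291.1, 50.7, 34.1, 19.8) z 0.036 140
WHITE [ 94.   5. 246.] (464.1, -166.1, 47.9, 37.2, 68.4) z 0.0361 160
coloured [ 30. 135. 255.] (556.1, -349.0, 41.8, 37.8, -58.1) z 0.0358 141
WHITE [ 90.   2. 252.] (450.5, -63.6, 47.6, 34.2, 28.1) z 0.0362 156
```

```bash
python3 -m jog '[[[0,0,0,-0.145,0.016,0,0.4],[0,0,0,-0.145,0.016,0,0.4],[0,0,0.92,0,0,0.2,0.4],[0,0,0.92,0,0,0.2,0.4],[0,0,0.92,0,0,0.2,0.4],[0,0,0.92,0,0,0.2,0.4],[0,0,0,0,0,0.16,0.4],[0,0,0,0,0,0.08,0.4],[0,0,0,0,0,0,0.4],[0,0,0,0,0,0,0.4]]]' && python3 -c "from h import *;st()" && python3 -m jog '[[[0,0,0,0,0,0,-1],[0,0,0,0,0,0,-1],[0,0,0,0,0,0,-1],[0,0,0,0,0,0,-1],[0,0,0,0,0,0,-1],[0,0,0,0,0,-0.1,-1],[0,0,0,0,0,-0.2,-1],[0,0,0,0,0,-0.2,-1],[0,0,0,0,0,0,-1],[0,0,0,0,0,0,-1]]]'; python3 -c "from h import *;st()"
```

```text
t: 17.3
eef_pos: [0.4668, -0.1673, 0.033]
eef_rot: [[0.289, 0.957, 0.002], [0.957, -0.289, -0.001], [-0.0, 0.003, -1.0]]
wrist_force: [-0.3, 0.5, 0.1]
opening: 0.0598
finger_force: 0.0
t 17.3 pos [ 0.4668 -0.1673  0.033 ] yaw 73.17 tilt [ 0.0023 -0.0011] F [-0.3  0.5  0.1] open 0.0598 j [-0.45  0.02  2.15  0.    0.97 -0.16]
t: 18.55
eef_pos: [0.4648, -0.1667, 0.1305]
eef_rot: [[0.29, 0.957, -0.001], [0.957, -0.29, 0.001], [0.0, -0.001, -1.0]]
wrist_force: [-0.6, -0.3, -1.5]
opening: 0.0326
finger_force: 60.3
t 18.55 pos [ 0.4648 -0.1667  0.1305] yaw 73.14 tilt [-0.0013  0.0006] F [-0.6 -0.3 -1.5] open 0.0326 j [-0.45 -0.12  2.1  -0.    1.17 -0.16]
```

```bash
python3 -m jog '[[[0,0,-0.92,0,0,-0.05,-1],[0,0,-0.92,0,0,-0.05,-1],[0,0,-0.92,0,0,-0.05,-1],[0,0,-0.92,0,0,0,-1],[0,0,0,0.248,0.07,0,-1],[0,0,0,0.248,0.07,0,-1],[0,0,0,0.248,0.07,0,-1],[0,0,0,0.248,0.07,0,-1],[0,0,0,0.248,0.07,0,-1],[0,0,0,0.248,0.07,0,-1]]]' && python3 -m jog '[[[0,0,0,0.248,0.07,0,-1],[0,0,0,0.248,0.07,0,-1],[0,0,0,0.248,0.072,0,-1],[0,0,0,0,0,0,-1],[0,0,0,0,0,0,-1],[0,0,0,0,0,0,-1]]]'; python3 - <<'E'
from h import *
st(); c=grab('wrist'); save(c,'pics/hold1.png'); C=cloud(c); s=ctrl.get_state(); Z=C[...,2]; z=s['eef_pos'][2]
g=c['color'].min(2)
for mm,P in comps((c['depth']>0)&(np.abs(Z-z-.005)<.012)&(np.abs(C[...,0]-s['eef_pos'][0])<.06)&(np.abs(C[...,1]-s['eef_pos'][1])<.06),C,60): print(rect(P),mm.sum(),np.median(P[:,2]),P.min(0).round(4),P.max(0).round(4))
E
```

```text
t: 19.8
eef_pos: [0.5484, 0.1321, 0.1587]
eef_rot: [[-0.0, 1.0, -0.004], [1.0, 0.0, -0.001], [-0.001, -0.004, -1.0]]
wrist_force: [0.5, 0.3, -2.0]
opening: 0.0323
finger_force: 60.2
t: 20.55
eef_pos: [0.5913, 0.2781, 0.1603]
eef_rot: [[0.001, 1.0, -0.002], [1.0, -0.001, -0.001], [-0.001, -0.002, -1.0]]
wrist_force: [0.2, 0.1, -0.6]
opening: 0.0323
finger_force: 60.2
t 20.55 pos [0.5913 0.2781 0.1603] yaw 89.94 tilt [-0.002 -0.001] F [ 0.2  0.1 -0.6] open 0.0323 j [ 0.36  0.2   1.72 -0.    1.23  0.36]
(591.5, 277.6, 60.1, 45.4, -0.1) 9063 0.1635348411730801 [0.5614 0.255  0.1538] [0.6216 0.3003 0.1778]
```

View pics/hold1.png

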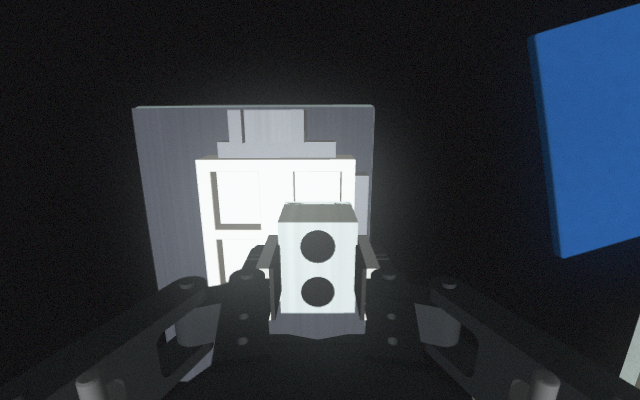

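The image shows the block held square at (317,260), in front of the sockets. I lower it now.

```bash
python3 -m jog '[[[0,0,0,0.008,0,0,-1],[0,0,0,0,0,0.16,-1],[0,0,0,0,0,0.16,-1],[0,0,0,0,0,0,-1],[0,0,0,0,0,0,-1],[0,0,0,0,0,0.02,-1],[0,0,0,0,0,0.02,-1],[0,0,0,0,0,0,-1]]]' && python3 -m jog '[[[0,0,0,0,0,0.02,-1],[0,0,0,0,0,0.02,-1],[0,0,0,0,0,0.02,-1],[0,0,0,0,0,0,-1]]]'; python3 -c "from h import *;st()"
```

```text
t: 21.6
eef_pos: [0.5918, 0.281, 0.0895]
eef_rot: [[-0.0, 1.0, -0.0], [1.0, 0.0, -0.0], [-0.0, -0.0, -1.0]]
wrist_force: [-0.5, -0.4, -1.3]
opening: 0.0328
finger_force: 60.2
t: 22.1
eef_pos: [0.5917, 0.2809, 0.0768]
eef_rot: [[-0.0, 1.0, -0.001], [1.0, 0.0, -0.0], [-0.0, -0.001, -1.0]]
wrist_force: [-0.7, -0.0, -1.5]
opening: 0.0321
finger_force: 60.5
t 22.1 pos [0.5917 0.2809 0.0768] yaw 90.01 tilt [-0.0006 -0.0002] F [-0.7 -0.  -1.5] open 0.0321 j [ 0.36  0.29  1.76 -0.    1.09  0.36]
```

```bash
python3 -m jog '[[[0,0,0,0,0,0.01,-1],[0,0,0,0,0,0,-1],[0,0,0,0,0,0,0],[0,0,0,0,0,0,0],[0,0,0,0,0,0,0],[0,0,0,0,0,-0.1,0],[0,0,0,0,0,-0.2,0],[0,0,0,-0.1,0,-0.2,0],[0,0,0,-0.1,0,0,0.4],[0,0,0,0,0,0,0.4]]]'; cat > wt.py <<'E'
from h import *
st(); c=grab('wrist'); C=cloud(c); Z=C[...,2]; ok=c['depth']>0
np.savez('pics/wt.npz',**{k:c[k] for k in('color','depth','mtx','D','T')})
for mm,P in comps(ok&(np.abs(Z-.079)<.005)&(np.abs(C[...,0]-.56)<.07)&(np.abs(C[...,1]-.2527)<.07),C,100): print('top',rect(P),np.median(P[:,2]).round(4),mm.sum())
for mm,P in comps(ok&(np.abs(Z-.058)<.004)&(np.abs(C[...,0]-.56)<.08)&(np.abs(C[...,1]-.2527)<.08),C,500): print('plate',rect(P),np.median(P[:,2]).round(4))
E
python3 wt.py
```

```text
t: 23.35
eef_pos: [0.5921, 0.24, 0.1764]
eef_rot: [[0.002, 1.0, 0.001], [1.0, -0.002, 0.0], [0.0, 0.001, -1.0]]
wrist_force: [-1.0, 0.1, 0.5]
opening: 0.0597
finger_force: 0.0
t 23.35 pos [0.5921 0.24   0.1764] yaw 89.9 tilt [0.0009 0.0004] F [-1.   0.1  0.5] open 0.0597 j [0.3  0.15 1.74 0.   1.25 0.3 ]
top (592.2, 280.5, 43.7, 34.0, 89.9) 0.0795 2945
plate (560.0, 252.8, 119.1, 118.2, -0.0) 0.0583
```

```bash
python3 -m jog '[[[0,0,0,-0.218,-0.1,-0.03,0.4],[0,0,0,-0.218,-0.1,-0.03,0.4],[0,0,0,-0.218,-0.1,-0.03,0.4],[0,0,0,-0.218,-0.1,-0.03,0.4],[0,0,0,-0.218,-0.1,-0.03,0.4],[0,0,0,-0.218,-0.1,-0.03,0.4],[0,0,0,-0.218,-0.1,-0.03,0.4],[0,0,0.997,0,0,0,0.4],[0,0,0.997,0,0,0,0.4],[0,0,0.997,0,0,0,0.4]]]' && python3 -m jog '[[[0,0,0.997,0,0,0,0.4],[0,0,0.997,0,0,0,0.4],[0,0,0.997,0,0,0,0.4],[0,0,0.997,0,0,0,0.4],[0,0,0.997,0,0,0,0.4],[0,0,0.997,0,0,0,0.4],[0,0,0.997,0,0,0,0.4],[0,0,0.997,0,0,0,0.4],[0,0,0.997,0,0,0,0.4],[0,0,0.997,0,0,0,0.4]]]' && python3 -m jog '[[[0,0,0.997,0,0,0,0.4],[0,0,0,0,0,0,0.4],[0,0,0,0,0,0,0.4]]]'
cat > to.py <<'E'
# tool-frame shift (fractions) from the present pose to world target x y z (mm), turn to yaw (mod 180)
from h import *
import sys
s=ctrl.get_state(); a=[float(v) for v in sys.argv[1:]]; R=np.array(s['eef_rot'])
print('tool shift frac',(R.T@(np.array(a[:3])/1000-s['eef_pos'])/.2).round(4))
if len(a)>3: d=(yaw(s)-a[3]+90)%180-90; print('turn z rad',np.radians(d).round(4),'full rows',(np.radians(d)/.08).round(3))
E
python3 wb.py wrist
```

```text
t: 24.65
eef_pos: [0.4514, -0.0638, 0.2161]
eef_rot: [[0.239, 0.971, -0.003], [0.971, -0.239, 0.001], [0.0, -0.003, -1.0]]
wrist_force: [-0.3, -0.3, -0.0]
opening: 0.0598
finger_force: 0.0
t: 25.9
eef_pos: [0.4515, -0.0635, 0.216]
eef_rot: [[0.862, 0.507, -0.003], [0.507, -0.862, 0.001], [-0.002, -0.002, -1.0]]
wrist_force: [-0.5, 0.5, -0.0]
opening: 0.0598
finger_force: 0.0
t: 26.28
eef_pos: [0.4517, -0.0639, 0.2168]
eef_rot: [[0.898, 0.44, -0.001], [0.44, -0.898, 0.001], [-0.001, -0.001, -1.0]]
wrist_force: [-0.7, 0.3, 0.6]
opening: 0.0599
finger_force: 0.0
t 26.27 pos [ 0.4517 -0.0639  0.2168] yaw 26.11 tilt [-0.0014  0.0005] F [-0.7  0.3  0.6] open 0.0599 j [-0.26 -0.3   2.1   0.    1.35  0.86]
wrist
WHITE [  0.   0. 255.] (451.7, -65.1, 43.7, 33.7, 25.5) z 0.0364 1459
coloured [ 30. 214. 255.] (556.5, -349.2, 46.9, 34.8, -58.0) z 0.0364 1347
WHITE [  0.   0. 255.] (472.7, -293.9, 45.2, 36.7, 20.9) z 0.0363 1304
WHITE [  0.   0. 255.] (462.3, -384.4, 46.0, 37.0, 35.9) z 0.0362 1103
```

```bash
python3 -m jog '[[[0,0,0,-0.003,0.005,0.24,0.4],[0,0,0,0,0,0.24,0.4],[0,0,0,0,0,0.24,0.4],[0,0,0,0,0,0.16,0.4],[0,0,0,0,0,0.046,0.4],[0,0,0,0,0,0,0.4],[0,0,0,0,0,0,0.4],[0,0,0,0,0,0,-1],[0,0,0,0,0,0,-1],[0,0,0,0,0,0,-1]]]' && python3 -m jog '[[[0,0,0,0,0,0,-1],[0,0,0,0,0,0,-1],[0,0,0,0,0,-0.15,-1],[0,0,0,0,0,-0.25,-1],[0,0,0,0,0,-0.25,-1],[0,0,-0.997,0,0,0,-1],[0,0,-0.997,0,0,0,-1],[0,0,-0.997,0,0,0,-1],[0,0,-0.997,0,0,0,-1],[0,0,-0.997,0,0,0,-1]]]' && python3 -m jog '[[[0,0,-0.997,0,0,0,-1],[0,0,-0.997,0,0,0,-1],[0,0,-0.997,0,0,0,-1],[0,0,-0.997,0,0,0,-1],[0,0,-0.997,0,0,0,-1],[0,0,-0.997,0,0,0,-1],[0,0,-0.997,0,0,0,-1],[0,0,-0.997,0,0,0,-1],[0,0,-0.997,0,0,0,-1],[0,0,0,0,0,0,-1]]]'; python3 -c "from h import *;st()"; python3 to.py 529.4 279.6 162 90
```

```text
t: 27.58
eef_pos: [0.4532, -0.0657, 0.0339]
eef_rot: [[0.899, 0.439, 0.003], [0.439, -0.899, -0.001], [0.002, 0.002, -1.0]]
wrist_force: [0.2, 0.2, 5.5]
opening: 0.033
finger_force: 60.8
t: 28.82
eef_pos: [0.4514, -0.0652, 0.1618]
eef_rot: [[0.656, 0.755, -0.001], [0.755, -0.656, 0.0], [-0.0, -0.001, -1.0]]
wrist_force: [-0.7, -0.1, -1.2]
opening: 0.0324
finger_force: 60.1
t: 30.08
eef_pos: [0.4514, -0.0653, 0.1619]
eef_rot: [[0.001, 1.0, -0.001], [1.0, -0.001, 0.0], [0.0, -0.001, -1.0]]
wrist_force: [0.9, 0.7, -2.0]
opening: 0.0328
finger_force: 60.0
t 30.07 pos [ 0.4514 -0.0653  0.1619] yaw 89.95 tilt [-0.0008  0.0002] F [ 0.9  0.7 -2. ] open 0.0328 j [-0.26 -0.25  2.15 -0.    1.24 -0.26]
tool shift frac [ 1.7247e+00  3.8830e-01 -6.0000e-04]
turn z rad -0.0008 full rows -0.01
```

```bash
cat > wh.py <<'E'
from h import *
st(); c=grab('wrist'); C=cloud(c); s=ctrl.get_state(); Z=C[...,2]; p=s['eef_pos']
m=(c['depth']>0)&(np.abs(Z-p[2]-.004)<.006)&(np.abs(C[...,0]-p[0])<.0165)&(np.abs(C[...,1]-p[1])<.06)
mm,P=max(comps(m,C,60),key=lambda a:a[0].sum()); print('held',rect(P),'z',np.median(P[:,2]).round(4),'dz',(np.median(P[:,2])-p[2]).round(4))
E
python3 -m jog '[[[0,0,0,0.2156,0.0485,0,-1],[0,0,0,0.2156,0.0485,0,-1],[0,0,0,0.2156,0.0485,0,-1],[0,0,0,0.2156,0.0485,0,-1],[0,0,0,0.2156,0.0485,0,-1],[0,0,0,0.2156,0.0485,0,-1],[0,0,0,0.2156,0.0485,0,-1],[0,0,0,0.2156,0.0485,0,-1],[0,0,0,0,0,0,-1],[0,0,0,0,0,0,-1]]]'; python3 wh.py
```

```text
t: 31.32
eef_pos: [0.529, 0.2792, 0.1617]
eef_rot: [[0.0, 1.0, -0.001], [1.0, -0.0, -0.001], [-0.001, -0.001, -1.0]]
wrist_force: [-0.4, -0.6, -0.8]
opening: 0.0328
finger_force: 60.0
t 31.32 pos [0.529  0.2792 0.1617] yaw 89.99 tilt [-0.0011 -0.0009] F [-0.4 -0.6 -0.8] open 0.0328 j [ 0.4   0.08  1.84 -0.    1.22  0.4 ]
held (529.0, 277.7, 45.3, 33.0, -90.0) z 0.1643 dz 0.0024
```

```bash
python3 -m jog '[[[0,0,0,0.006,0,0,-1],[0,0,0,0,0,0.16,-1],[0,0,0,0,0,0.16,-1],[0,0,0,0,0,0,-1],[0,0,0,0,0,0,-1],[0,0,0,0,0,0.02,-1],[0,0,0,0,0,0.02,-1],[0,0,0,0,0,0,-1]]]' && python3 -m jog '[[[0,0,0,0,0,0.02,-1],[0,0,0,0,0,0.02,-1],[0,0,0,0,0,0.02,-1],[0,0,0,0,0,0.01,-1],[0,0,0,0,0,0,-1]]]' && python3 -m jog '[[[0,0,0,0,0,0,0],[0,0,0,0,0,0,0],[0,0,0,0,0,0,0],[0,0,0,0,0,-0.1,0],[0,0,0,0,0,-0.2,0],[0,0,0,-0.1,0,-0.2,0],[0,0,0,-0.1,0,0,0.4],[0,0,0,0,0,0,0.4]]]'; python3 wt.py; python3 wb.py scene; python3 to.py 472.7 -293.7 220 21
```

```text
t: 32.38
eef_pos: [0.5293, 0.2808, 0.0903]
eef_rot: [[-0.0, 1.0, -0.0], [1.0, 0.0, -0.0], [-0.0, -0.0, -1.0]]
wrist_force: [0.3, -0.2, -1.8]
opening: 0.0322
finger_force: 60.0
t: 33.0
eef_pos: [0.5294, 0.2808, 0.077]
eef_rot: [[-0.0, 1.0, -0.001], [1.0, 0.0, -0.0], [-0.0, -0.001, -1.0]]
wrist_force: [-2.9, -0.9, 4.7]
opening: 0.0324
finger_force: 60.6
t: 34.0
eef_pos: [0.5295, 0.2399, 0.1771]
eef_rot: [[0.002, 1.0, 0.001], [1.0, -0.002, 0.0], [0.0, 0.001, -1.0]]
wrist_force: [-0.4, -0.0, -0.4]
opening: 0.0604
finger_force: 0.0
t 34.0 pos [0.5295 0.2399 0.1771] yaw 89.91 tilt [0.0009 0.0004] F [-0.4 -0.  -0.4] open 0.0604 j [0.33 0.03 1.87 0.   1.24 0.33]
top (592.1, 280.6, 44.7, 34.3, -89.7) 0.0795 3014
top (529.9, 279.3, 44.4, 34.1, -90.0) 0.0795 2926
plate (560.2, 252.4, 118.6, 118.2, 89.9) 0.0584
t 34.05 pos [0.529  0.2403 0.176 ] yaw 89.94 tilt [-0.0008  0.0001] F [-0.1 -0.8  0.1] open 0.0598 j [0.33 0.03 1.87 0.   1.24 0.33]
scene
coloured [  1. 176. 246.] (390.5, -447.5, 46.2, 36.0, 5.8) z 0.0357 126
coloured [ 20. 166. 255.] (480.1, -473.8, 47.7, 34.6, 57.5) z 0.0359 126
coloured [ 13. 146. 184.] (383.0, -286.4, 47.4, 33.9, 37.4) z 0.036 124
WHITE [ 90.   4. 248.] (462.1, -382.9, 48.7, 33.7, 35.8) z 0.0362 126
WHITE [ 90.   4. 251.] (472.1, -291.6, 48.9, 33.9, 19.1) z 0.0362 137
coloured [ 30. 135. 255.] (556.5, -348.4, 41.7, 39.0, -59.1) z 0.0362 143
tool shift frac [-2.6717 -0.2793 -0.2222]
turn z rad 1.2038 full rows 15.047
```

```bash
python3 -m jog '[[[0,0,0,-0.243,-0.0254,-0.02,0.4],[0,0,0,-0.243,-0.0254,-0.02,0.4],[0,0,0,-0.243,-0.0254,-0.02,0.4],[0,0,0,-0.243,-0.0254,-0.02,0.4],[0,0,0,-0.243,-0.0254,-0.02,0.4],[0,0,0,-0.243,-0.0254,-0.02,0.4],[0,0,0,-0.243,-0.0254,-0.02,0.4],[0,0,0,-0.243,-0.0254,-0.02,0.4],[0,0,0,-0.243,-0.0254,-0.02,0.4],[0,0,0,-0.243,-0.0254,-0.02,0.4]]]' && python3 -m jog '[[[0,0,0,-0.243,-0.0254,-0.02,0.4],[0,0,1,0,0,0,0.4],[0,0,1,0,0,0,0.4],[0,0,1,0,0,0,0.4],[0,0,1,0,0,0,0.4],[0,0,1,0,0,0,0.4],[0,0,1,0,0,0,0.4],[0,0,1,0,0,0,0.4],[0,0,1,0,0,0,0.4],[0,0,1,0,0,0,0.4]]]' && python3 -m jog '[[[0,0,1,0,0,0,0.4],[0,0,1,0,0,0,0.4],[0,0,1,0,0,0,0.4],[0,0,1,0,0,0,0.4],[0,0,1,0,0,0,0.4],[0,0,1,0,0,0,0.4],[0,0,0,0,0,0,0.4],[0,0,0,0,0,0,0.4]]]'; python3 wb.py; python3 to.py 472.7 -293.7 31.5 21
```

```text
t: 35.35
eef_pos: [0.4782, -0.246, 0.215]
eef_rot: [[-0.001, 1.0, -0.002], [1.0, 0.001, 0.002], [0.002, -0.002, -1.0]]
wrist_force: [0.9, 0.5, -0.4]
opening: 0.0597
finger_force: 0.0
t: 36.6
eef_pos: [0.4736, -0.2929, 0.2186]
eef_rot: [[0.661, 0.751, -0.002], [0.751, -0.661, 0.002], [0.0, -0.003, -1.0]]
wrist_force: [-0.3, 0.5, 0.4]
opening: 0.0597
finger_force: 0.0
t: 37.6
eef_pos: [0.4736, -0.2934, 0.2195]
eef_rot: [[0.931, 0.364, -0.001], [0.364, -0.931, 0.001], [-0.001, -0.001, -1.0]]
wrist_force: [-0.4, -0.3, -0.9]
opening: 0.0596
finger_force: 0.0
t 37.6 pos [ 0.4736 -0.2934  0.2195] yaw 21.34 tilt [-0.0011  0.001 ] F [-0.4 -0.3 -0.9] open 0.0596 j [-0.65 -0.06  1.89  0.    1.32  0.55]
wrist
coloured [ 30. 174. 255.] (556.9, -349.8, 44.2, 34.5, -57.5) z 0.0364 1641
WHITE [  0.   0. 255.] (472.7, -294.1, 43.8, 34.0, 21.5) z 0.0364 1435
WHITE [  0.   0. 255.] (462.3, -385.4, 45.4, 34.4, 34.9) z 0.0363 1253
coloured [ 30. 196. 255.] (480.4, -475.6, 45.0, 34.3, 59.4) z 0.0363 1268
coloured [ 17. 147. 253.] (383.2, -288.5, 44.9, 34.6, 36.3) z 0.0363 1256
tool shift frac [-4.400e-03  1.000e-04  9.411e-01]
turn z rad 0.0056 full rows 0.07
```

```bash
python3 -m jog '[[[0,0,0,-0.008,0.002,0.24,0.4],[0,0,0,0,0,0.24,0.4],[0,0,0,0,0,0.24,0.4],[0,0,0,0,0,0.16,0.4],[0,0,0,0,0,0.06,0.4],[0,0,0,0,0,0,0.4],[0,0,0,0,0,0,0.4],[0,0,0,0,0,0,-1],[0,0,0,0,0,0,-1],[0,0,0,0,0,0,-1]]]' && python3 -m jog '[[[0,0,0,0,0,0,-1],[0,0,0,0,0,0,-1],[0,0,0,0,0,-0.15,-1],[0,0,0,0,0,-0.25,-1],[0,0,0,0,0,-0.25,-1],[0,0,-1,0,0,0,-1],[0,0,-1,0,0,0,-1],[0,0,-1,0,0,0,-1],[0,0,-1,0,0,0,-1],[0,0,-1,0,0,0,-1]]]' && python3 -m jog '[[[0,0,-1,0,0,0,-1],[0,0,-1,0,0,0,-1],[0,0,-1,0,0,0,-1],[0,0,-1,0,0,0,-1],[0,0,-1,0,0,0,-1],[0,0,-1,0,0,0,-1],[0,0,-1,0,0,0,-1],[0,0,-1,0,0,0,-1],[0,0,-1,0,0,0,-1],[0,0,-1,0,0,0,-1]]]' && python3 -m jog '[[[0,0,0,0,0,0,-1],[0,0,0,0,0,0,-1]]]'; python3 wh.py; python3 to.py 591.4 225.6 162 90
```

```text
t: 38.9
eef_pos: [0.4734, -0.2956, 0.0341]
eef_rot: [[0.932, 0.362, 0.002], [0.362, -0.932, -0.002], [0.002, 0.003, -1.0]]
wrist_force: [-0.6, 1.0, 7.1]
opening: 0.0325
finger_force: 61.3
t: 40.15
eef_pos: [0.4718, -0.2945, 0.1617]
eef_rot: [[0.715, 0.699, -0.001], [0.699, -0.715, 0.001], [-0.0, -0.001, -1.0]]
wrist_force: [0.5, 0.1, -1.1]
opening: 0.0325
finger_force: 60.5
t: 41.4
eef_pos: [0.4718, -0.2945, 0.1617]
eef_rot: [[-0.003, 1.0, -0.001], [1.0, 0.003, 0.001], [0.001, -0.001, -1.0]]
wrist_force: [0.8, 0.1, -1.0]
opening: 0.0324
finger_force: 60.5
t: 41.65
eef_pos: [0.4721, -0.2946, 0.1621]
eef_rot: [[0.001, 1.0, -0.0], [1.0, -0.001, 0.0], [0.0, -0.0, -1.0]]
wrist_force: [-0.1, -0.6, -0.6]
opening: 0.0328
finger_force: 60.5
t 41.65 pos [ 0.4721 -0.2946  0.1621] yaw 89.94 tilt [-0.0004  0.0003] F [-0.1 -0.6 -0.6] open 0.0328 j [-0.65 -0.01  1.94  0.    1.22 -0.65]
held (472.1, -295.2, 45.5, 33.0, -90.0) z 0.1644 dz 0.0023
tool shift frac [2.6016e+00 5.9450e-01 1.0000e-03]
turn z rad -0.0007 full rows -0.009
```

```bash
python3 -m jog '[[[0,0,0,0.2365,0.054,0,-1],[0,0,0,0.2365,0.054,0,-1],[0,0,0,0.2365,0.054,0,-1],[0,0,0,0.2365,0.054,0,-1],[0,0,0,0.2365,0.054,0,-1],[0,0,0,0.2365,0.054,0,-1],[0,0,0,0.2365,0.054,0,-1],[0,0,0,0.2365,0.054,0,-1],[0,0,0,0.2365,0.054,0,-1],[0,0,0,0.2365,0.054,0,-1]]]' && python3 -m jog '[[[0,0,0,0.2365,0.054,0,-1],[0,0,0,0,0,0,-1],[0,0,0,0,0,0,-1],[0,0,0,0,0,0,-1]]]'; python3 wh.py
```

```text
t: 42.95
eef_pos: [0.5804, 0.1799, 0.1624]
eef_rot: [[0.0, 1.0, 0.0], [1.0, -0.0, -0.0], [-0.0, 0.0, -1.0]]
wrist_force: [0.8, -0.5, -0.4]
opening: 0.0327
finger_force: 60.5
t: 43.45
eef_pos: [0.5908, 0.2244, 0.1622]
eef_rot: [[0.001, 1.0, -0.0], [1.0, -0.001, -0.0], [-0.0, -0.0, -1.0]]
wrist_force: [0.0, 0.6, -1.9]
opening: 0.0325
finger_force: 60.4
t 43.45 pos [0.5908 0.2244 0.1622] yaw 89.92 tilt [-0.0004 -0.0003] F [ 0.   0.6 -1.9] open 0.0325 j [ 0.28  0.15  1.77 -0.    1.23  0.28]
held (590.9, 224.2, 44.9, 33.0, -90.0) z 0.1645 dz 0.0023
```

```bash
python3 -m jog '[[[0,0,0,0.004,0.003,0,-1],[0,0,0,0,0,0.16,-1],[0,0,0,0,0,0.16,-1],[0,0,0,0,0,0,-1],[0,0,0,0,0,0,-1],[0,0,0,0,0,0.02,-1],[0,0,0,0,0,0.02,-1],[0,0,0,0,0,0,-1]]]' && python3 -m jog '[[[0,0,0,0,0,0.02,-1],[0,0,0,0,0,0.02,-1],[0,0,0,0,0,0.02,-1],[0,0,0,0,0,0.01,-1],[0,0,0,0,0,0,-1]]]' && python3 -m jog '[[[0,0,0,0,0,0,0],[0,0,0,0,0,0,0],[0,0,0,0,0,0,0],[0,0,0,0,0,-0.1,0],[0,0,0,0,0,-0.2,0],[0,0,0,0.05,0,-0.2,0],[0,0,0,0,0,0,0.4],[0,0,0,0,0,0,0.4]]]'; python3 wt.py; python3 wb.py scene; python3 to.py 462.3 -384.6 220 35
```

```text
t: 44.5
eef_pos: [0.5915, 0.2263, 0.0903]
eef_rot: [[-0.0, 1.0, -0.0], [1.0, 0.0, -0.0], [-0.0, -0.0, -1.0]]
wrist_force: [-0.7, -0.8, -0.4]
opening: 0.0326
finger_force: 60.4
t: 45.12
eef_pos: [0.5916, 0.2263, 0.0771]
eef_rot: [[-0.0, 1.0, -0.0], [1.0, 0.0, -0.0], [-0.0, -0.0, -1.0]]
wrist_force: [-3.2, -1.5, 5.1]
opening: 0.0326
finger_force: 61.1
t: 46.12
eef_pos: [0.5916, 0.2364, 0.1771]
eef_rot: [[-0.0, 1.0, 0.001], [1.0, 0.0, 0.0], [0.0, 0.001, -1.0]]
wrist_force: [-0.4, 0.5, -0.7]
opening: 0.0595
finger_force: 0.0
t 46.12 pos [0.5916 0.2364 0.1771] yaw 90.01 tilt [0.0009 0.0002] F [-0.4  0.5 -0.7] open 0.0595 j [ 0.3   0.15  1.74 -0.    1.25  0.3 ]
top (592.2, 280.8, 44.1, 34.0, 89.9) 0.0795 3001
top (529.7, 279.5, 44.4, 35.0, -89.9) 0.0793 3063
top (592.1, 225.7, 45.4, 34.0, 89.7) 0.0794 2578
plate (559.9, 252.4, 118.9, 118.7, -0.0) 0.0583
t 46.17 pos [0.591  0.2361 0.1758] yaw 90.01 tilt [-0.0012 -0.0004] F [-0.4  0.2 -0.1] open 0.0601 j [ 0.3   0.15  1.74 -0.    1.25  0.3 ]
scene
coloured [  1. 176. 255.] (391.0, -447.6, 49.6, 36.5, 8.4) z 0.0361 118
coloured [ 20. 166. 255.] (480.4, -473.1, 48.2, 34.1, 59.6) z 0.0358 129
coloured [ 13. 146. 184.] (383.5, -285.8, 47.8, 33.7, 37.8) z 0.0361 122
WHITE [ 90.   4. 245.] (460.6, -383.8, 48.4, 34.4, 33.9) z 0.0358 127
coloured [ 30. 135. 255.] (556.3, -347.1, 44.5, 35.7, -61.2) z 0.0357 147
tool shift frac [-3.1031 -0.643  -0.2209]
turn z rad 0.9599 full rows 11.999
```

Next is the fourth block: 13 rows of (-0.2387, -0.0495), then 12 rows of turn.

```bash
python3 -m jog '[[[0,0,0,-0.2387,-0.0495,-0.022,0.4],[0,0,0,-0.2387,-0.0495,-0.022,0.4],[0,0,0,-0.2387,-0.0495,-0.022,0.4],[0,0,0,-0.2387,-0.0495,-0.022,0.4],[0,0,0,-0.2387,-0.0495,-0.022,0.4],[0,0,0,-0.2387,-0.0495,-0.022,0.4],[0,0,0,-0.2387,-0.0495,-0.022,0.4],[0,0,0,-0.2387,-0.0495,-0.022,0.4],[0,0,0,-0.2387,-0.0495,-0.022,0.4],[0,0,0,-0.2387,-0.0495,-0.022,0.4]]]' && python3 -m jog '[[[0,0,0,-0.2387,-0.0495,0,0.4],[0,0,0,-0.2387,-0.0495,0,0.4],[0,0,0,-0.2387,-0.0495,0,0.4],[0,0,1,0,0,0,0.4],[0,0,1,0,0,0,0.4],[0,0,1,0,0,0,0.4],[0,0,1,0,0,0,0.4],[0,0,1,0,0,0,0.4],[0,0,1,0,0,0,0.4],[0,0,1,0,0,0,0.4]]]' && python3 -m jog '[[[0,0,1,0,0,0,0.4],[0,0,1,0,0,0,0.4],[0,0,1,0,0,0,0.4],[0,0,1,0,0,0,0.4],[0,0,1,0,0,0,0.4],[0,0,0,0,0,0,0.4],[0,0,0,0,0,0,0.4]]]'; python3 wb.py; python3 to.py 462.3 -384.6 31.5 35
```

```text
t: 47.48
eef_pos: [0.4914, -0.2423, 0.2189]
eef_rot: [[0.0, 1.0, -0.002], [1.0, -0.0, 0.001], [0.001, -0.002, -1.0]]
wrist_force: [1.0, 0.3, 0.6]
opening: 0.0602
finger_force: 0.0
t: 48.72
eef_pos: [0.4622, -0.3838, 0.2185]
eef_rot: [[0.534, 0.846, -0.002], [0.846, -0.534, 0.002], [0.001, -0.003, -1.0]]
wrist_force: [0.3, -0.2, 0.3]
opening: 0.0599
finger_force: 0.0
t: 49.6
eef_pos: [0.4626, -0.3841, 0.2195]
eef_rot: [[0.819, 0.574, -0.001], [0.574, -0.819, 0.001], [-0.0, -0.001, -1.0]]
wrist_force: [-0.2, -0.0, -0.6]
opening: 0.0598
finger_force: 0.0
t 49.6 pos [ 0.4626 -0.3841  0.2195] yaw 35.06 tilt [-0.0011  0.0011] F [-0.2 -0.  -0.6] open 0.0598 j [-0.78  0.04  1.79  0.    1.32  0.18]
wrist
coloured [ 30. 153. 255.] (557.0, -350.0, 44.2, 33.8, -57.8) z 0.0366 1780
WHITE [  0.   0. 255.] (462.5, -385.3, 44.8, 33.6, 34.5) z 0.0364 1473
coloured [ 17. 151. 253.] (383.3, -288.2, 44.6, 35.1, 36.1) z 0.0363 1431
coloured [ 30. 189. 255.] (480.3, -476.0, 45.0, 34.0, 58.5) z 0.0365 1318
coloured [  2. 176. 255.] (390.3, -449.6, 45.3, 34.4, 7.0) z 0.0363 1215
tool shift frac [-0.003   0.0019  0.9408]
turn z rad 0.0008 full rows 0.011
```

```bash
python3 -m jog '[[[0,0,0,-0.006,0.004,0.24,0.4],[0,0,0,0,0,0.24,0.4],[0,0,0,0,0,0.24,0.4],[0,0,0,0,0,0.16,0.4],[0,0,0,0,0,0.06,0.4],[0,0,0,0,0,0,0.4],[0,0,0,0,0,0,0.4],[0,0,0,0,0,0,-1],[0,0,0,0,0,0,-1],[0,0,0,0,0,0,-1]]]' && python3 -m jog '[[[0,0,0,0,0,0,-1],[0,0,0,0,0,0,-1],[0,0,0,0,0,-0.15,-1],[0,0,0,0,0,-0.25,-1],[0,0,0,0,0,-0.25,-1],[0,0,-1,0,0,0,-1],[0,0,-1,0,0,0,-1],[0,0,-1,0,0,0,-1],[0,0,-1,0,0,0,-1],[0,0,-1,0,0,0,-1]]]' && python3 -m jog '[[[0,0,-1,0,0,0,-1],[0,0,-1,0,0,0,-1],[0,0,-1,0,0,0,-1],[0,0,-1,0,0,0,-1],[0,0,-1,0,0,0,-1],[0,0,-1,0,0,0,-1],[0,0,-1,0,0,0,-1],[0,0,0,0,0,0,-1],[0,0,0,0,0,0,-1]]]'; python3 wh.py; python3 to.py 529.4 225.6 162 90; python3 pl.py scene
```

```text
t: 50.9
eef_pos: [0.4634, -0.3866, 0.0342]
eef_rot: [[0.819, 0.574, 0.002], [0.574, -0.819, -0.002], [0.001, 0.003, -1.0]]
wrist_force: [0.0, 0.1, 6.6]
opening: 0.0325
finger_force: 61.6
t: 52.15
eef_pos: [0.4621, -0.3852, 0.1617]
eef_rot: [[0.529, 0.849, -0.001], [0.849, -0.529, 0.001], [0.0, -0.001, -1.0]]
wrist_force: [0.6, 0.1, -1.1]
opening: 0.0325
finger_force: 60.9
t: 53.28
eef_pos: [0.4623, -0.3854, 0.162]
eef_rot: [[0.001, 1.0, -0.0], [1.0, -0.001, 0.0], [0.0, -0.0, -1.0]]
wrist_force: [0.3, -0.3, -1.2]
opening: 0.0326
finger_force: 60.8
t 53.27 pos [ 0.4623 -0.3854  0.162 ] yaw 89.94 tilt [-0.0004  0.0004] F [ 0.3 -0.3 -1.2] open 0.0326 j [-0.78  0.09  1.84 -0.    1.22 -0.78]
held (462.3, -385.5, 45.0, 33.0, 90.0) z 0.1643 dz 0.0022
tool shift frac [3.0557e+00 3.3310e-01 1.2000e-03]
turn z rad -0.0008 full rows -0.01
t 53.33 pos [ 0.4623 -0.3855  0.1621] yaw 89.96 tilt [-0.0004  0.0003] F [-0.2 -0.7 -0.5] open 0.0325 j [-0.78  0.09  1.84 -0.    1.22 -0.78]
scene ((559.8, 253.2, 123.1, 116.1, -0.1), array([0.4983, 0.1952, 0.054 ]), array([0.6214, 0.3112, 0.062 ]))
```

```bash
python3 -m jog '[[[0,0,0,0.2353,0.0257,0,-1],[0,0,0,0.2353,0.0257,0,-1],[0,0,0,0.2353,0.0257,0,-1],[0,0,0,0.2353,0.0257,0,-1],[0,0,0,0.2353,0.0257,0,-1],[0,0,0,0.2353,0.0257,0,-1],[0,0,0,0.2353,0.0257,0,-1],[0,0,0,0.2353,0.0257,0,-1],[0,0,0,0.2353,0.0257,0,-1],[0,0,0,0.2353,0.0257,0,-1]]]' && python3 -m jog '[[[0,0,0,0.2353,0.0257,0,-1],[0,0,0,0.2353,0.0257,0,-1],[0,0,0,0.2353,0.0257,0,-1],[0,0,0,0,0,0,-1],[0,0,0,0,0,0,-1],[0,0,0,0,0,0,-1]]]'; python3 wh.py
```

```text
t: 54.62
eef_pos: [0.5138, 0.0866, 0.1626]
eef_rot: [[0.0, 1.0, 0.001], [1.0, -0.0, 0.0], [0.0, 0.001, -1.0]]
wrist_force: [0.9, -0.9, -0.6]
opening: 0.0323
finger_force: 60.8
t: 55.38
eef_pos: [0.5291, 0.2252, 0.1622]
eef_rot: [[0.001, 1.0, -0.0], [1.0, -0.001, -0.0], [-0.0, -0.0, -1.0]]
wrist_force: [-0.3, -0.0, -1.4]
opening: 0.0325
finger_force: 60.8
t 55.38 pos [0.5291 0.2252 0.1622] yaw 89.93 tilt [-0.0002 -0.0003] F [-0.3 -0.  -1.4] open 0.0325 j [ 0.31  0.03  1.9  -0.    1.22  0.31]
held (529.2, 225.2, 44.9, 33.0, 90.0) z 0.1645 dz 0.0022
```

```bash
python3 -m jog '[[[0,0,0,0,0.001,0,-1],[0,0,0,0,0,0.16,-1],[0,0,0,0,0,0.16,-1],[0,0,0,0,0,0,-1],[0,0,0,0,0,0,-1],[0,0,0,0,0,0.02,-1],[0,0,0,0,0,0.02,-1],[0,0,0,0,0,0,-1]]]' && python3 -m jog '[[[0,0,0,0,0,0.02,-1],[0,0,0,0,0,0.02,-1],[0,0,0,0,0,0.02,-1],[0,0,0,0,0,0.01,-1],[0,0,0,0,0,0,-1]]]' && python3 -m jog '[[[0,0,0,0,0,0,0],[0,0,0,0,0,0,0],[0,0,0,0,0,0,0],[0,0,0,0,0,-0.1,0],[0,0,0,0,0,-0.2,0],[0,0,0,0.05,0,-0.2,0],[0,0,0,0,0,-0.2,0.4],[0,0,0,0,0,0,0.4],[0,0,0,0,0,0,0.4]]]'; python3 wt.py; cat > bar.py <<'E'
from h import *
import sys
st()
for n in sys.argv[1:]:
    c=grab(n); C=cloud(c); Z=C[...,2]; ok=(c['depth']>0)&(C[...,1]<.06)&(C[...,1]>-.5)&(C[...,0]>.4); hsv=cv2.cvtColor(c['color'],cv2.COLOR_RGB2HSV)
    for lab,z,t,sz in [('bar',.010,.0045,200),('tab',.038,.004,25)]:
        for mm,P in comps(ok&(np.abs(Z-z)<t)&(hsv[...,1]<90)&((hsv[...,2]<90) if lab=='tab' else (hsv[...,2]>70)),C,25):
            r=rect(P)
            if r[2]>sz and r[3]<40: 
                v=np.linalg.svd((P-P.mean(0))[:,:2],full_matrices=False)[2][0]
                print(n,lab,r,'pca',np.degrees(np.arctan2(v[1],v[0])).round(2),'z',np.median(P[:,2]).round(4),mm.sum())
E
python3 bar.py scene side
```

```text
t: 56.42
eef_pos: [0.5293, 0.2261, 0.0903]
eef_rot: [[-0.0, 1.0, -0.0], [1.0, 0.0, -0.0], [-0.0, -0.0, -1.0]]
wrist_force: [0.1, 0.0, -1.0]
opening: 0.0325
finger_force: 60.8
t: 57.05
eef_pos: [0.5293, 0.2261, 0.0772]
eef_rot: [[-0.0, 1.0, -0.001], [1.0, 0.0, -0.0], [-0.0, -0.001, -1.0]]
wrist_force: [-3.1, -2.3, 4.9]
opening: 0.0324
finger_force: 61.5
t: 58.18
eef_pos: [0.5293, 0.2361, 0.217]
eef_rot: [[-0.0, 1.0, 0.001], [1.0, 0.0, 0.0], [0.0, 0.001, -1.0]]
wrist_force: [0.1, -0.1, -0.7]
opening: 0.0597
finger_force: 0.0
t 58.17 pos [0.5293 0.2361 0.217 ] yaw 90.01 tilt [0.0007 0.0003] F [ 0.1 -0.1 -0.7] open 0.0597 j [ 0.33 -0.01  1.84  0.    1.31  0.33]
top (592.1, 280.9, 44.1, 33.8, 90.0) 0.0795 2198
top (530.0, 279.5, 43.2, 34.1, 90.0) 0.0794 2152
top (529.9, 226.4, 44.1, 34.0, 89.7) 0.0794 1892
top (592.4, 226.4, 43.8, 34.8, 89.8) 0.0795 1936
plate (560.3, 252.3, 118.2, 118.0, -89.9) 0.0583
t 58.23 pos [0.5288 0.2359 0.2158] yaw 90.0 tilt [-0.0012 -0.0004] F [-0.4 -0.8 -0.7] open 0.0597 j [ 0.33 -0.01  1.84 -0.    1.31  0.33]
scene bar (675.8, -198.8, 246.0, 28.2, -89.1) pca 91.21 z 0.0097 620
scene tab (675.7, -211.3, 37.1, 14.4, 88.5) pca 86.51 z 0.0376 66
side bar (673.9, -213.3, 275.7, 26.1, -88.2) pca -88.23 z 0.0107 530
side tab (674.2, -216.2, 34.6, 14.7, 86.7) pca -91.23 z 0.0379 46
```

```bash
python3 -m jog '[[[0,0,0,-0.2253,0.073,-0.012,0],[0,0,0,-0.2253,0.073,-0.012,0],[0,0,0,-0.2253,0.073,-0.012,0],[0,0,0,-0.2253,0.073,-0.012,0],[0,0,0,-0.2253,0.073,-0.012,0],[0,0,0,-0.2253,0.073,-0.012,0],[0,0,0,-0.2253,0.073,-0.012,0],[0,0,0,-0.2253,0.073,-0.012,0],[0,0,0,-0.2253,0.073,-0.012,0],[0,0,0,-0.2253,0.073,-0.012,0]]]' && python3 -m jog '[[[0,0,-0.37,0,0,0,0],[0,0,0,0,0,0,0],[0,0,0,0,0,0,0]]]'; python3 bar.py wrist; python3 - <<'E'
from h import *
c=grab('wrist'); save(c,'pics/wbar.png'); C=cloud(c); Z=C[...,2]
for n in ['wrist','scene','side']:
    if n!='wrist': c=grab(n); C=cloud(c); Z=C[...,2]
    m=(c['depth']>0)&(Z>.06)&(Z<.15)&(np.abs(C[...,0]-.75)<.1)&(np.abs(C[...,1]+.29)<.07)
    for mm,P in comps(m,C,30): print(n,P.min(0).round(3),P.max(0).round(3),mm.sum())
E
```

```text
t: 59.58
eef_pos: [0.6752, -0.2158, 0.2386]
eef_rot: [[0.0, 1.0, -0.002], [1.0, -0.0, 0.001], [0.001, -0.002, -1.0]]
wrist_force: [0.7, 0.5, 0.2]
opening: 0.0427
finger_force: 0.0
t: 59.95
eef_pos: [0.6751, -0.2131, 0.2397]
eef_rot: [[-0.031, 1.0, -0.001], [1.0, 0.031, 0.001], [0.001, -0.001, -1.0]]
wrist_force: [-0.9, -0.3, -0.2]
opening: 0.0424
finger_force: 0.0
t 59.95 pos [ 0.6751 -0.2131  0.2397] yaw 91.76 tilt [-0.001   0.0007] F [-0.9 -0.3 -0.2] open 0.0424 j [-0.38  0.25  1.51  0.    1.38 -0.41]
wrist bar (676.2, -212.9, 269.2, 24.0, -88.5) pca -88.57 z 0.0104 4390
wrist tab (675.5, -212.6, 34.9, 11.9, -88.1) pca -86.59 z 0.0382 296
wrist [ 0.706 -0.311  0.06 ] [ 0.763 -0.258  0.101] 1253
scene [ 0.706 -0.312  0.06 ] [ 0.766 -0.255  0.133] 550
side [ 0.704 -0.322  0.06 ] [ 0.762 -0.27   0.135] 481
```

View pics/wbar.png

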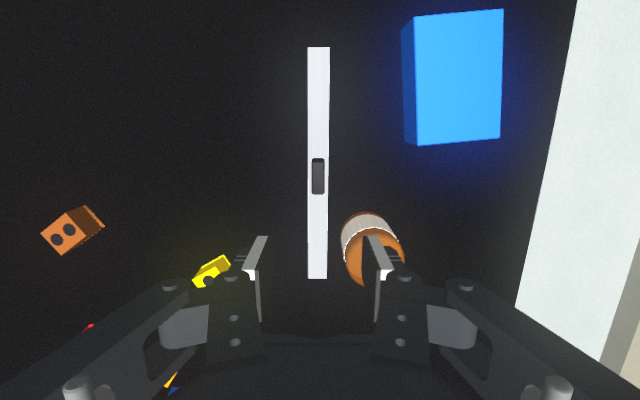

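The image shows the bar from (318,47) to (318,278) with its tab at (318,176), and the bottle close by at (370,240). I descend straight down with the narrow opening.

```bash
python3 -m jog '[[[0,0,0,0,0.004,0.24,0],[0,0,0,0,0,0.24,0],[0,0,0,0,0,0.24,0],[0,0,0,0,0,0.2,0],[0,0,0,0,0,0.1,0],[0,0,0,0,0,0.028,0],[0,0,0,0,0,0,0],[0,0,0,0,0,0,0]]]' && python3 -m jog '[[[0,0,0,0,0,0,-1],[0,0,0,0,0,0,-1],[0,0,0,0,0,0,-1],[0,0,0,0,0,0,-1],[0,0,0,0,0,0,-1],[0,0,0,0,0,0,-1],[0,0,0,0,0,-0.05,-1],[0,0,0,0,0,-0.1,-1],[0,0,0,0,0,0,-1]]]'; python3 bar.py scene
```

```text
t: 61.15
eef_pos: [0.6777, -0.215, 0.0332]
eef_rot: [[-0.03, 1.0, 0.004], [1.0, 0.03, -0.001], [-0.002, 0.003, -1.0]]
wrist_force: [0.4, -0.4, 0.7]
opening: 0.0429
finger_force: 0.0
t: 62.28
eef_pos: [0.6779, -0.215, 0.0636]
eef_rot: [[-0.03, 1.0, 0.004], [1.0, 0.03, -0.002], [-0.002, 0.004, -1.0]]
wrist_force: [0.2, 0.4, -2.4]
opening: 0.0123
finger_force: 59.1
t 62.27 pos [ 0.6779 -0.215   0.0636] yaw 91.71 tilt [ 0.0044 -0.0018] F [ 0.2  0.4 -2.4] open 0.0123 j [-0.38  0.41  1.63  0.    1.1  -0.41]
```

```bash
python3 -m jog '[[[0,0,0,0,0,-0.2,-1],[0,0,0,0,0,-0.2,-1],[0,0,0,0,0,-0.15,-1],[0,0,0.375,0,0,0,-1],[0,0,0,0,0,0,-1],[0,0,0,0,0,0,-1]]]';  cat > hb.py <<'E'
from h import *
st(); c=grab('wrist'); C=cloud(c); p=np.array(ctrl.get_state()['eef_pos']); Z=C[...,2]; hsv=cv2.cvtColor(c['color'],cv2.COLOR_RGB2HSV)
m=(c['depth']>0)&(np.abs(Z-p[2]+.023)<.007)&(hsv[...,1]<70)&(np.abs(C[...,0]-p[0])<.022)
for mm,P in comps(m,C,40): print(rect(P),'y',P[:,1].min().round(4),P[:,1].max().round(4),'z',np.median(P[:,2]).round(4),'slope',np.polyfit(P[:,1],P[:,2],1)[0].round(4),mm.sum())
E
python3 hb.py; python3 to.py 560.5 214.7 160 90
```

```text
t: 63.08
eef_pos: [0.6749, -0.2139, 0.1676]
eef_rot: [[0.0, 1.0, -0.004], [1.0, -0.0, 0.002], [0.002, -0.004, -1.0]]
wrist_force: [-0.9, -0.3, -2.7]
opening: 0.0129
finger_force: 59.1
t 63.08 pos [ 0.6749 -0.2139  0.1676] yaw 89.98 tilt [-0.0044  0.0018] F [-0.9 -0.3 -2.7] open 0.0129 j [-0.38  0.3   1.57  0.    1.27 -0.38]
(675.0, -153.7, 107.1, 24.3, 89.9) y -0.2073 -0.1002 z 0.146 slope 0.0011 11395
(675.1, -258.7, 24.5, 23.9, 87.9) y -0.2709 -0.2462 z 0.1457 slope 0.0083 1284
tool shift frac [ 2.1432 -0.5735  0.045 ]
turn z rad -0.0003 full rows -0.004
```

```bash
python3 -m jog '[[[0,0,0,0.2143,-0.0574,0,-1],[0,0,0,0.2143,-0.0574,0,-1],[0,0,0,0.2143,-0.0574,0,-1],[0,0,0,0.2143,-0.0574,0,-1],[0,0,0,0.2143,-0.0574,0,-1],[0,0,0,0.2143,-0.0574,0,-1],[0,0,0,0.2143,-0.0574,0,-1],[0,0,0,0.2143,-0.0574,0,-1],[0,0,0,0.2143,-0.0574,0,-1],[0,0,0,0.2143,-0.0574,0,-1]]]' && python3 -m jog '[[[0,0,0,0,0,0,-1],[0,0,0,0,0,0,-1],[0,0,0,0,0,0,-1]]]'; python3 hb.py; python3 wp.py; python3 - <<'E'
from h import *
for n in ['scene','side']:
    c=grab(n); C=cloud(c); Z=C[...,2]; m=(c['depth']>0)&(np.abs(Z-.146)<.006)&(np.abs(C[...,0]-.56)<.03)&(np.abs(C[...,1]-.215)<.17)
    P=np.vstack([P for _,P in comps(m,C,30)]); print(n,rect(P),P[:,1].min(),P[:,1].max())
E
```

```text
t: 64.38
eef_pos: [0.5605, 0.2154, 0.1695]
eef_rot: [[0.0, 1.0, -0.002], [1.0, -0.0, -0.0], [-0.0, -0.002, -1.0]]
wrist_force: [0.9, -1.1, -2.2]
opening: 0.0127
finger_force: 59.1
t: 64.75
eef_pos: [0.5618, 0.2132, 0.1703]
eef_rot: [[0.002, 1.0, -0.001], [1.0, -0.002, -0.0], [-0.0, -0.001, -1.0]]
wrist_force: [0.1, -0.3, -2.9]
opening: 0.0128
finger_force: 59.2
t 64.75 pos [0.5618 0.2132 0.1703] yaw 89.91 tilt [-0.0006 -0.0004] F [ 0.1 -0.3 -2.9] open 0.0128 j [ 0.27  0.08  1.83 -0.    1.23  0.28]
(562.1, 273.5, 106.9, 24.3, 89.8) y 0.22 0.3269 z 0.1486 slope -0.0009 11403
(561.6, 168.2, 23.8, 23.8, 0.7) y 0.1563 0.1802 z 0.1486 slope 0.0055 1281
t 64.8 pos [0.5619 0.2131 0.1704] yaw 89.9 tilt [-0.0004 -0.0003] F [ 0.7  0.6 -2.1] open 0.0125 j [ 0.27  0.08  1.83 -0.    1.23  0.28]
fence 271 59 579 z 0.0483 (528.5, 318.3, 27.4, 10.8, -0.3) x [0.5152 0.5421] y [0.313  0.3236]
fence 359 58 448 z 0.0484 (593.8, 318.5, 22.2, 10.3, -0.5) x [0.5828 0.6044] y [0.3135 0.3235]
fence 398 144 1365 z 0.0485 (626.4, 252.7, 89.3, 10.4, -89.4) x [0.6215 0.6314] y [0.2089 0.2966]
plate 253 134 2630 z 0.0583 (521.9, 252.3, 118.4, 42.4, -89.7) x [0.5012 0.5424] y [0.1937 0.3111]
plate 377 135 2258 z 0.0584 (600.8, 252.8, 118.0, 38.4, 89.6) x [0.5822 0.6193] y [0.1945 0.3115]
post 281 16 500 z 0.0933 (540.9, 335.4, 18.4, 8.3, -89.5) x [0.5369 0.545 ] y [0.3264 0.344 ]
post 348 15 256 z 0.0934 (580.7, 335.2, 17.8, 4.4, -89.7) x [0.5786 0.5829] y [0.3264 0.3439]
scene (562.1, 215.5, 268.2, 28.9, 89.5) 0.08128677886506963 0.3496667509646696
side (560.1, 145.8, 137.4, 24.3, -89.8) 0.07709246258880476 0.21450314440835605
```

```bash
python3 -m jog '[[[0,0,0,-0.003,-0.006,0,-1],[0,0,0,0,0,0.1,-1],[0,0,0,0,0,0.1,-1],[0,0,0,0,0,0,-1],[0,0,0,0,0,0,-1]]]' && python3 hb.py && python3 -m jog '[[[0,0,0,0,0,0.02,-1],[0,0,0,0,0,0.02,-1],[0,0,0,0,0,0.015,-1],[0,0,0,0,0,0,-1],[0,0,0,0,0,0,-1]]]'
```

```text
t: 65.58
eef_pos: [0.5602, 0.2137, 0.1302]
eef_rot: [[0.0, 1.0, -0.001], [1.0, -0.0, -0.0], [-0.0, -0.001, -1.0]]
wrist_force: [0.5, 0.2, -2.0]
opening: 0.0127
finger_force: 59.1
t 65.58 pos [0.5602 0.2137 0.1302] yaw 89.99 tilt [-0.0008 -0.0002] F [ 0.5  0.2 -2. ] open 0.0127 j [0.27 0.11 1.86 0.   1.17 0.27]
(560.5, 273.7, 107.1, 24.3, -89.9) y 0.2201 0.3273 z 0.1086 slope -0.0007 11423
(560.3, 168.6, 24.2, 23.8, 89.5) y 0.1565 0.1807 z 0.1085 slope 0.005 1281
t: 66.25
eef_pos: [0.5604, 0.2137, 0.1198]
eef_rot: [[0.0, 1.0, 0.0], [1.0, -0.0, 0.0], [0.0, 0.0, -1.0]]
wrist_force: [0.8, 0.5, -2.7]
opening: 0.0128
finger_force: 59.1
```

```bash
python3 -m jog '[[[0,0,0,0,0,0.008,-1],[0,0,0,0,0,0.008,-1],[0,0,0,0,0,0,-1],[0,0,0,0,0,0,-1]]]' && python3 -m jog '[[[0,0,0,0,0,0,-0.3],[0,0,0,0,0,0,-0.3],[0,0,0,0,0,0,-0.3],[0,0,0,0,0,-0.05,-0.3],[0,0,0,0,0,-0.2,-0.3],[0,0,0,0,0,-0.25,-0.3],[0,0,0,0,0,-0.25,-0.3],[0,0,0,0,0,0,-0.3],[0,0,0,0,0,0,-0.3]]]'; cat > fin.py <<'E'
from h import *
st(); c=grab('wrist'); save(c,'pics/fin.png'); C=cloud(c); Z=C[...,2]; ok=(c['depth']>0)&(np.abs(C[...,0]-.56)<.09)&(np.abs(C[...,1]-.22)<.16)
for lab,z,t in [('blk',.079,.004),('bar',.095,.004),('plate',.058,.004),('tab',.123,.005)]:
    for mm,P in comps(ok&(np.abs(Z-z)<t),C,100): print(lab,rect(P),'z',np.median(P[:,2]).round(4),'y',P[:,1].min().round(3),P[:,1].max().round(3))
E
python3 fin.py; python3 - <<'E'
from h import *
for n in ['scene','side']:
    c=grab(n); save(c,f'pics/f_{n}.png',(340,170,520,300) if n=='scene' else (240,80,340,180),4); C=cloud(c); Z=C[...,2]; m=(c['depth']>0)&(np.abs(Z-.095)<.006)&(np.abs(C[...,0]-.56)<.0125)&(np.abs(C[...,1]-.215)<.17)
    P=np.vstack([P for _,P in comps(m,C,20)]); print(n,rect(P),P[:,1].min().round(4),P[:,1].max().round(4),np.polyfit(P[:,1],P[:,2],1)[0].round(4))
E
```

```text
t: 66.75
eef_pos: [0.5605, 0.2137, 0.117]
eef_rot: [[0.0, 1.0, 0.0], [1.0, -0.0, 0.0], [0.0, 0.0, -1.0]]
wrist_force: [-1.7, -0.3, 1.3]
opening: 0.0123
finger_force: 59.6
t: 67.88
eef_pos: [0.5602, 0.2136, 0.2667]
eef_rot: [[0.0, 1.0, 0.0], [1.0, -0.0, 0.0], [0.0, 0.0, -1.0]]
wrist_force: [-0.4, -0.1, 0.4]
opening: 0.0299
finger_force: 0.0
t 67.88 pos [0.5602 0.2136 0.2667] yaw 89.98 tilt [0.0003 0.0001] F [-0.4 -0.1  0.4] open 0.0299 j [ 0.27  0.    1.74 -0.    1.4   0.28]
blk (592.5, 280.9, 43.5, 34.1, 89.7) z 0.0794 y 0.259 0.303
blk (529.9, 280.0, 43.6, 34.2, 89.7) z 0.0793 y 0.258 0.302
blk (530.0, 226.3, 44.2, 34.0, -89.9) z 0.0794 y 0.204 0.248
blk (592.4, 226.2, 44.0, 34.1, -89.8) z 0.0795 y 0.204 0.248
bar (561.0, 215.2, 269.9, 24.2, 89.9) z 0.0953 y 0.08 0.35
bar (541.2, 336.5, 20.1, 8.0, -89.2) z 0.0933 y 0.326 0.347
bar (579.5, 336.4, 19.7, 8.2, -89.4) z 0.0933 y 0.327 0.346
bar (579.3, 92.6, 21.1, 7.6, -89.2) z 0.0934 y 0.082 0.103
bar (541.4, 92.6, 21.5, 7.7, 89.1) z 0.0934 y 0.082 0.103
plate (524.2, 252.4, 117.4, 46.3, 90.0) z 0.0583 y 0.194 0.311
plate (597.2, 252.3, 117.4, 45.0, 90.0) z 0.0584 y 0.194 0.311
tab (560.8, 215.7, 35.2, 13.6, -89.8) z 0.1232 y 0.198 0.233
scene (560.1, 215.2, 268.8, 24.8, -90.0) 0.0808 0.3496 -0.0005
side (559.3, 214.1, 270.6, 23.4, -89.9) 0.0788 0.3494 -0.0075
```

View pics/f_scene.png

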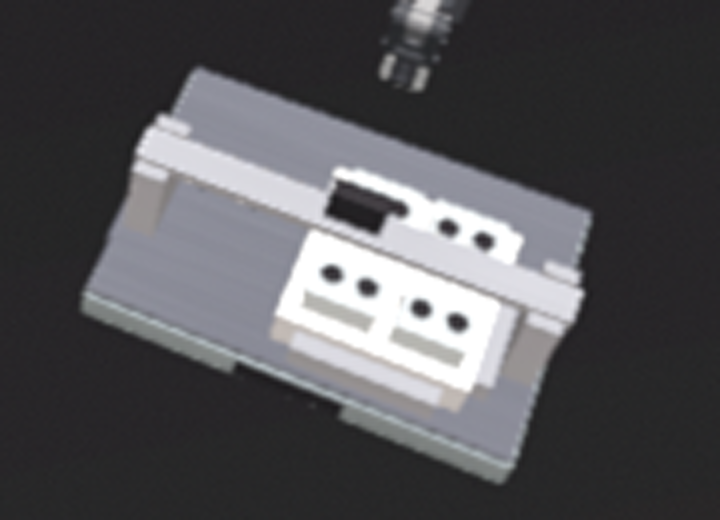

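The crop shows the bar in both notches, from (150,150) to (570,300), with its tab up at (360,205). All four blocks are seated and the gripper is clear above, so I hand in the job.

```bash
python3 -c "from bench import order; print(order.finish_job())"
```

```text
the job is handed in; nothing more can be done
None
```

The job is handed in at about 68 s of the 208 s: by my last measurements the plate is home against both fences, all four blocks are fully seated, and the bar lies level and centred in both notches; the hand-in returned no verdict.

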